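# Fit the red drum in the drum sander and close its hood

## Robot

A 6-joint arm with a two-finger parallel gripper is mounted at the origin on the work surface. World frame = base frame: x ahead of the robot, y to its left, z up, the work surface at z = 0. Lengths are in m, angles in rad, forces in N, time in s.
With the tool pointing down it reaches from about 0.425 to 1.125 m from the base axis. Payload 14.9 kg.
Tool frame: the origin (TCP) lies at the very end of the fingers, on their centre line; the grasp point (between the pads) lies 19 mm behind it; z points along the fingers, y is the line along which they close (so a half turn about z gives the same grasp; the last joint's range is limited). The gripper opens to 91 mm and grips with 3 to 60 N. Pads are 32 mm wide; open, the fingers measure 118 mm over their backs; the gripper's body (76 mm by 178 mm) begins 60 mm behind the grasp point.
Start: joints at [1.142, 0.379, 1.734, -0, 1.028, -0.033], TCP at [0.27, 0.646, 0.214] pointing down, gripper open.
Joint ranges: [-2.77, 2.77], [-0.74, 2.19], [0, 2.66], [-1.06, 4.2], [0.31, 2.87], [-3.08, 3.08]. Speed limits (rad/s): [1.89, 1.89, 2.39, 3.14, 3.14, 3.14].

## Interface

Orientations are given as a unit quaternion [x, y, z, w].
In Python, from bench import bot gives the robot as it stands.
- The arm moves only by the tool apply_moves, never from a script. Its arguments are lists of equal length, an entry for each row: "slide": the shift along the tool's x, y, z in cm, a list of three; "angular": the turn, a rotation vector about the tool's x, y, z in rad, a list of three; "gripper": the finger opening in cm, from 0 to 9.12. In form: {"slide": [[dx, dy, dz], ...], "angular": [[rx, ry, rz], ...], "gripper": [gripper, ...]}. A call has 1 to 20 rows; each row shifts and turns the commanded pose from where the row before left it, along the tool's axes as they then stand; what a row does not reach is not made up. A row lasts 1/8 s, in which the tool goes at most 62.5 mm and 10.7 degrees, less where a joint would pass 70% of its speed; a pose out of reach is approached as far as the arm can. A call is refused whole if a number of a shift passes 6.25 or a number of a turn 0.188, either way. A call with a gripper value outside its range is refused whole. The fingers move at their own pace and stop on an object; "grip_force" is the grip in N (left out, the last holds). Time passes only in rows, so rows that do not move let the fingers close. It gives the time, the measured TCP pose, the force, the opening and the grip force at its end, in the units of the state.
- bot.sense(): the state, without advancing time (a new reading comes with each control period).
- bot.grab_frame(name): name is "scene" or "top" or "wrist"; returns the picture (400x640x3 uint8, red, green, blue); there is no depth.
- bot.camera_model(name): a dict with "fov_y" (degrees; the focal length in pixels is half the picture's height over the tangent of half this angle, whatever the lens; pixels are square), "cx", "cy" (the principal point, pixels), "k1" (the pictures are not rectified: a ray, as slopes to the right and down, at radius r is drawn at 1 + k1 r^2 times it, then the intrinsics apply), "R" (3x3) and "t" (3): a world point X has camera coordinates R X + t; the wrist camera has in their place "mount" (4x4, takes a point from camera to tool coordinates, whose origin is the TCP and whose axes are the flange's). Camera axes: x right, y down, z forward; pixel columns grow to the right and rows downward; lengths in m; the calibration is good to about 2 mm. A picture is of the moment at which its call begins: read the wrist's pose just before it. camera_model takes no time and is no camera call.
- bot.hand_in(): hands the job in; it is judged then, once.
The state is a dict: "clock": time; "qpos": joint angles; "dq": joint speeds; "effort": joint torques, N m; "ee_pos": TCP position; "orientation": TCP orientation; "ft_force": force on the tool from outside, world axes, zero at the start; "torque": the same for the moment, N m; "grip_width": finger opening in m; "grasp_force": force on a finger pad.
Only numpy, scipy, OpenCV 4.12 (cv2) and the standard library are available. Lean on these libraries where they do the work, as an engineer would, in place of code of your own. Each camera call takes 0.05 s, during which the arm holds its last target. There are 200 camera calls.

## Task

Take the red sanding drum out of the wooden rack and fit it in the green drum sander: lower it gently (do not let it fall in) into the two slanted open slots under the raised hood until both axle ends sit fully home, and let go of it. Then swing the hood all the way shut, leaving the other two drums lying in their rack.

Things in the scene. Friction and masses are not known exactly. Their poses are not given: they have to be found in the camera images.
- drum_red: red sanding drum, 44 mm in diameter, 120 mm long, on a steel axle 14 mm in diameter whose bare ends stand out 26 mm at each side (172 mm overall); 0.3 to 0.55 kg. Origin at its middle on the axis; y = along the axle. Both ends are alike: it may go in either way round, turned anyhow about its axle
- drum_red_a (a point): point on the red drum's axle centre line, 75 mm from its middle towards its -y end: the middle of the bare part that lies in a slot
- drum_red_b (a point): the same point at its +y end
- drum_blue: a second drum of the same size, blue, lying in the rack; origin and axes as for the red one. It stays there.
- drum_yellow: a third drum of the same size, yellow, lying in the rack; origin and axes as for the red one. It stays there.
- rack: fixed wooden rack, 290 (its x) x 164 (its y) x 69 mm high; origin at the centre of its underside. A drum lies along its y with its axle in square notches (18 wide, 16 deep, in 16 mm end boards at y = -74 and +74) at x = -88, 0 or +88, axle centre 60 mm above the table, 44 mm gap between drums, floor board 12 mm high below. Which drum is where varies
- sander: fixed green benchtop drum sander; origin at the centre of its underside, z up, open front towards -x. Saddles' origin 125 mm above this origin. Flat bed 50 mm above the table; clear space 132 mm wide between its cheeks. The raised hood overhangs the saddles: a vertical gripper with the drum would strike it, so come in leaning, from the front, along the slots
- saddles: both brass slotted saddles as one body. Origin: centre line of a fully home axle, midway between them, 125 mm above the table. y = axle line; z points out of the slots, 35 degrees from vertical towards the front. Slots: |y| = 66 to 84 mm (6 mm side play for the drum), 17 wide along x, bottom at z = -7, parallel sides up to z = +16, flared to 35 wide at z = +27
- hood (a joint): angle of the grey hood: 0 = shut, grows as it opens, stop at 0.95 rad, starts at 0.85 to 0.95. The hinge is stiff: the hood stays where it is left and moves with a push of about 2 to 6 N on its handle
- hood_hinge (a point): middle of the hinge line, 110 mm behind (+x of the sander) and 35 mm above the saddles' origin, parallel to the saddles' y. The hood is 126 mm wide and reaches 170 mm from it
- hood_handle (a point): middle of the black bar handle on the hood (12 mm thick, 90 mm long, parallel to the hinge). Shut, it lies 140 mm in front of the hinge line and 55 mm above it, with 25 mm free below it; it swings with the hood about that line. Raised, it is on top, some 310 mm above the table, and moves down and to the front as the hood shuts

How it is judged:
By the outcome, as a careful person would: the job done as asked, in the order asked, and still so for the second after the job is handed in, with the robot touching nothing.
It also fails if it takes over 58 s, if anything falls off the work surface, if the arm or the gripper's body presses on something with over 40 N, if the wrist force passes 120 N, or if a joint passes its speed limit or range.

## Working session

There is one attempt and no reset: what is moved stays moved. The work goes in short steps, Python scripts to look and compute and a tool call to move; the robot and the scene stay as the last step left them, time stands still between calls to the robot, and variables do not carry over. Pictures are saved under pics/ and viewed, at most 12 in all, crops included, and the job is handed in when it is done.

Besides the shell and the picture viewer there is one more tool, called after ">>>" as name(argument=value, ...), one argument or row to a line, values as JSON. apply_moves: Moves the arm, as the interface text tells. Its arguments: {"type":"object","properties":{"slide":{"type":"array"},"angular":{"type":"array"},"gripper":{"type":"array"},"grip_force":{"type":"number"}},"required":["slide","angular","gripper"]}

```bash
ls; mkdir -p pics; python3 - <<'E'
from bench import bot
import cv2, numpy as np
for n in ["scene","top"]:
    cv2.imwrite(f"pics/{n}0.png", bot.grab_frame(n)[:,:,::-1])
    m=bot.camera_model(n); print(n,{k:(np.round(v,4).tolist()) for k,v in m.items()})
print({k:np.round(v,4).tolist() for k,v in bot.camera_model("wrist").items()})
print(bot.sense())
E
```

```text
pics
scene {'fov_y': 44.7624, 'cx': 317.7281, 'cy': 197.5887, 'k1': -0.071, 'R': [[-0.0887, 0.9958, 0.0233], [0.5421, 0.0679, -0.8376], [-0.8356, -0.0617, -0.5458]], 't': [0.1193, -0.1665, 1.7176]}
top {'fov_y': 51.6715, 'cx': 317.4873, 'cy': 202.4266, 'k1': -0.0294, 'R': [[0.0028, -0.9999, 0.01], [-0.9976, -0.0035, -0.0688], [0.0688, -0.0098, -0.9976]], 't': [-0.0782, 0.5298, 0.9784]}
{'fov_y': 68.9794, 'cx': 315.6642, 'cy': 201.0198, 'k1': -0.0216, 'mount': [[0.0014, -0.9628, -0.2703, 0.0765], [1.0, 0.0015, 0.0, -0.001], [0.0004, -0.2703, 0.9628, -0.1714], [0.0, 0.0, 0.0, 1.0]]}
{'clock': 0.1, 'qpos': array([ 1.14170488e+00,  3.79367637e-01,  1.73471796e+00,  2.28082432e-06,
        1.02847571e+00, -3.32777614e-02]), 'dq': array([-0.00166131, -0.00301206, -0.00118951, -0.00121464, -0.00048544,
        0.00113117]), 'effort': array([-1.98013418e-04, -7.65048194e+01, -4.35294521e+01,  6.51483564e-02,
        3.99119582e-02, -1.08413656e-04]), 'ee_pos': array([0.26973671, 0.64556516, 0.21334798]), 'orientation': array([ 1.96618017e-01,  9.80480046e-01, -4.71217122e-04, -1.11924515e-04]), 'ft_force': array([ 8.25598695e-04,  3.93329382e-02, -9.57587709e-01]), 'torque': array([ 0.05069948,  0.01870794, -0.00130872]), 'grasp_force': 0.0, 'grip_width': 0.09115913138232748}
```

View pics/scene0.png

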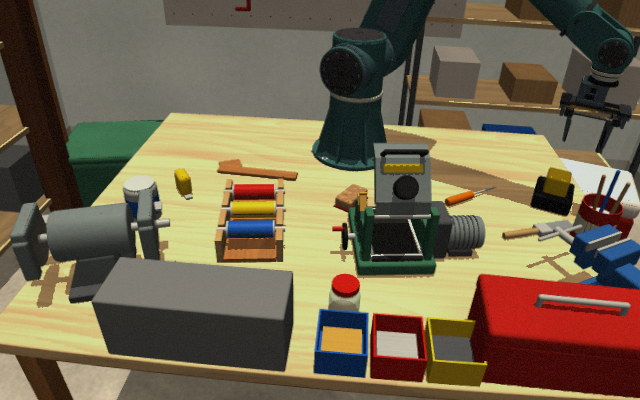

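View pics/top0.png

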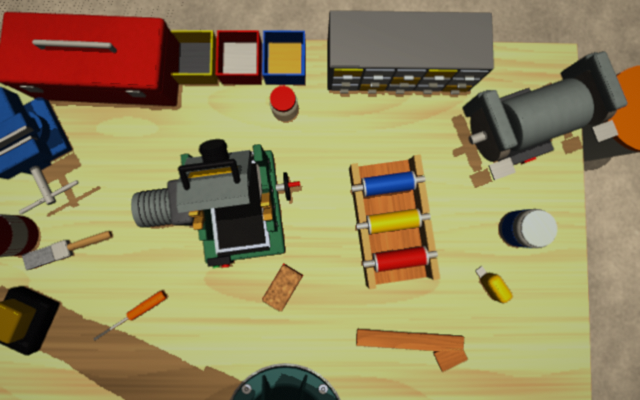

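The scene picture shows the rack with red nearest the robot. The top picture has red at about (395,260), the sander at about (240,205) with its open front facing the robot, and the handle at about (208,170). Next I'll measure these roughly.

```bash
cat > h.py <<'E'
import numpy as np, cv2
from bench import bot
from scipy.spatial.transform import Rotation as Rn
def cam(n, st=None):
    m=bot.camera_model(n); f=200/np.tan(np.radians(m['fov_y']/2))
    K=np.array([[f,0,m['cx']],[0,f,m['cy']],[0,0,1]])
    if n=='wrist':
        M=np.array(m['mount']); T=np.eye(4); T[:3,:3]=Rn.from_quat(st['orientation']).as_matrix(); T[:3,3]=st['ee_pos']
        W=np.linalg.inv(T@M); R,t=W[:3,:3],W[:3,3]
    else: R,t=np.array(m['R']),np.array(m['t'])
    return K,np.array([m['k1'],0,0,0,0.]),R,t
def ray(c,uv):
    K,d,R,t=c; p=cv2.undistortPoints(np.array(uv,float).reshape(-1,1,2),K,d).reshape(-1,2)
    D=np.c_[p,np.ones(len(p))]@R; return -R.T@t, D/np.linalg.norm(D,axis=1,keepdims=True)
def onz(c,uv,z):
    o,D=ray(c,uv); return o+D*((z-o[2])/D[:,2])[:,None]
def tri(c1,u1,c2,u2):
    o1,d1=ray(c1,u1);o2,d2=ray(c2,u2);out=[]
    for a,b in zip(d1,d2):
        s=np.linalg.lstsq(np.c_[a,-b],o2-o1,rcond=None)[0]; p,q=o1+a*s[0],o2+b*s[1]
        out.append(np.r_[(p+q)/2,np.linalg.norm(p-q)])
    return np.array(out)
def proj(c,X):
    K,d,R,t=c; return cv2.projectPoints(np.array(X,float).reshape(-1,1,3),cv2.Rodrigues(R)[0],t,K,d)[0].reshape(-1,2)
E
python3 - <<'E'
from h import *
im=cv2.imread('pics/top0.png'); hsv=cv2.cvtColor(im,cv2.COLOR_BGR2HSV); c=cam('top')
for n,lo,hi,(y0,y1,x0,x1) in [('red',(0,150,80),(8,255,255),(235,285,350,445)),('yel',(22,150,80),(35,255,255),(205,240,350,445)),('blue',(100,120,60),(125,255,255),(165,205,350,445))]:
    m=cv2.inRange(hsv,lo,hi); k=np.zeros_like(m); k[y0:y1,x0:x1]=m[y0:y1,x0:x1]
    r=cv2.minAreaRect(cv2.findNonZero(k)); P=onz(c,cv2.boxPoints(r),0.07); 
    print(n,r,onz(c,[r[0]],0.07).round(4),np.linalg.norm(np.diff(P[[0,1,2]],axis=0),axis=1).round(3))
    print(P[:,:2].round(3).tolist())
big=cv2.resize(im[130:275,120:310],None,fx=4,fy=4,interpolation=cv2.INTER_CUBIC); cv2.imwrite('pics/topS.png',big)
s=cv2.imread('pics/scene0.png'); cv2.imwrite('pics/sceS.png',cv2.resize(s[135:280,315:505],None,fx=4,fy=4,interpolation=cv2.INTER_CUBIC))
E
```

```text
red ((400.79852294921875, 258.45635986328125), (18.799760818481445, 49.473052978515625), 81.67434692382812) [[ 0.3993 -0.266   0.07  ]] [0.113 0.043]
[[0.412, -0.207], [0.429, -0.319], [0.386, -0.325], [0.37, -0.213]]
yel ((394.469970703125, 220.78997802734375), (16.970563888549805, 48.22468948364258), 81.8698959350586) [[ 0.485  -0.2523  0.07  ]] [0.111 0.039]
[[0.496, -0.195], [0.512, -0.305], [0.474, -0.31], [0.458, -0.2]]
blue ((389.5204162597656, 183.2730712890625), (17.6262264251709, 47.959739685058594), 82.14668273925781) [[ 0.5713 -0.2418  0.07  ]] [0.111 0.041]
[[0.584, -0.184], [0.599, -0.294], [0.559, -0.299], [0.543, -0.19]]
```

View pics/topS.png

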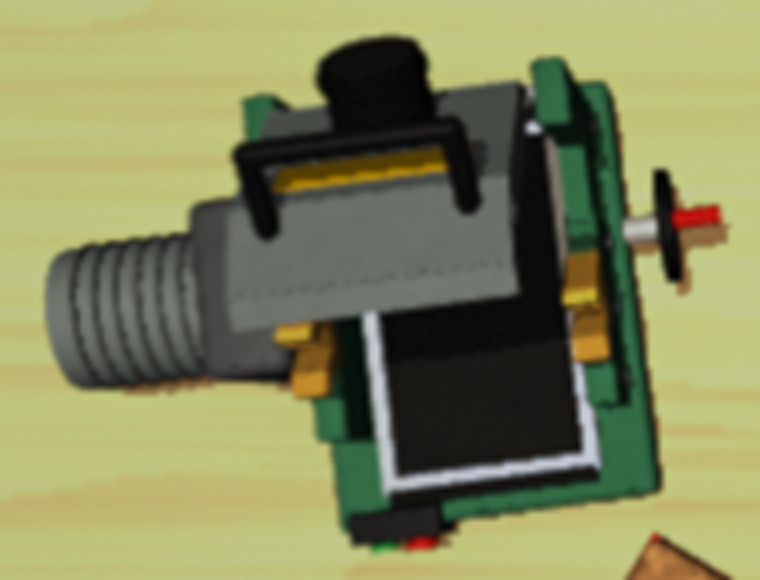

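View pics/sceS.png

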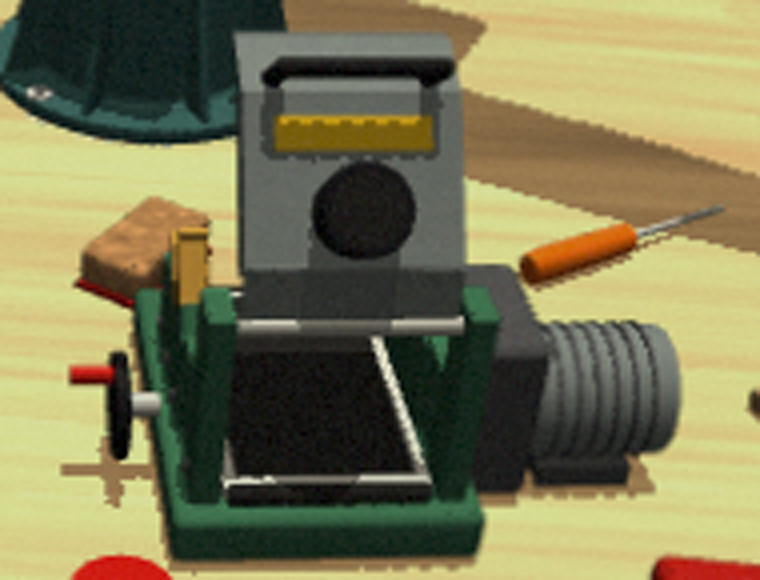

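The top crop shows the handle ends at (240,150) and (460,125), with the brass saddles at (315,360) and (585,305). The scene crop shows the handle ends at (270,72) and (450,68), and the white hinge rod from (235,328) to (465,322).

```bash
python3 - <<'E'
from h import *
ct,cs=cam('top'),cam('scene')
T=lambda a:np.array(a)/4+[120,130]; S=lambda a:np.array(a)/4+[315,135]
H=tri(ct,T([[243,152],[455,125]]),cs,S([[448,68],[270,72]])); print('handle',H.round(4),np.linalg.norm(H[0]-H[1]))
h=onz(cs,S([[465,322],[235,328]]),0.160); print('hinge',h.round(4))
for P in (H,h):
    d=P[0,:2]-P[1,:2]; print('yaw',np.arctan2(-d[0],d[1]), 'mid',P.mean(0))
print('base edge R',onz(ct,T([[660,490],[608,85]]),0.02).round(4))
f=onz(ct,T([[350,530],[660,490]]),0.02); print(f)
d=H[0,:2]-H[1,:2]; y=np.arctan2(-d[0],d[1]); ux=np.array([np.cos(y),np.sin(y)])
print('saddle from hinge',h.mean(0)[:2]-0.11*ux)
print('slot tops',onz(ct,T([[312,340],[588,300]]),0.145))
E
```

```text
handle [[0.5695 0.1647 0.3029 0.0022]
 [0.5819 0.0699 0.3006 0.0045]] 0.0956454835815447
hinge [[0.6061 0.1925 0.16  ]
 [0.628  0.0602 0.16  ]]
yaw 0.1301938739652267 mid [0.57572059 0.11733944 0.30176843 0.00332817]
yaw 0.1642845649340922 mid [0.61707804 0.1263772  0.16      ]
base edge R [[0.4097 0.0008 0.02  ]
 [0.6543 0.0344 0.02  ]]
[[0.38533591 0.18563351 0.02      ]
 [0.40973206 0.00083404 0.02      ]]
saddle from hinge [0.508009  0.1120963]
slot tops [[0.4939759  0.17583695 0.145     ]
 [0.51554321 0.03099435 0.145     ]]
```

```bash
cat >> h.py <<'E'
def Rt(yaw,lean):  # tool y along frame x, tool x along frame +y (axle), leaning back by lean
    R0=np.array([[0,1,0],[1,0,0],[0,0,-1.]])  # columns: tool x=+y, y=+x, z=-z
    return Rn.from_euler('z',yaw)*Rn.from_euler('y',-lean)*Rn.from_matrix(R0)
def plan(legs, st=None):
    """legs: (pos, Rotation, rows, grip cm); prints rows for apply_moves, rounded and carried along"""
    st=st or bot.sense(); p=np.array(st['ee_pos']); r=Rn.from_quat(st['orientation']); sl=[];an=[];g=[]
    for q,Q,n,gr in legs:
        for i in range(n):
            k=1/(n-i); d=np.round(r.inv().apply((np.array(q)-p)*k)*100,2); a=np.round((r.inv()*Q).as_rotvec()*k,3)
            p=p+r.apply(d/100); r=r*Rn.from_rotvec(a); sl.append(d.tolist()); an.append((a+0).tolist()); g.append(gr)
    print(len(sl)); print('slide',sl); print('angular',an); print('gripper',g)
    print('end',p.round(4),'max',np.abs(sl).max(),np.abs(an).max())
E
python3 - <<'E'
from h import *
yaw=.137; u=np.array([np.cos(yaw),np.sin(yaw),0]); S=np.array([.508,.111,.125])
l=np.radians(40); t=S+.12*(-np.sin(l)*u+[0,0,np.cos(l)])
print(t)
plan([([.3,.5,.38],Rt(.9,0),5,9.1),([.43,.10,.36],Rt(yaw,0),11,9.1)])
E
```

```text
[0.43158822 0.1004656  0.21692533]
16
slide [[-1.68, -2.46, -3.33], [-1.81, -2.36, -3.33], [-1.94, -2.26, -3.33], [-2.06, -2.14, -3.33], [-2.18, -2.03, -3.33], [-3.19, -2.11, 0.18], [-3.32, -1.89, 0.18], [-3.45, -1.66, 0.18], [-3.55, -1.41, 0.18], [-3.64, -1.17, 0.18], [-3.71, -0.91, 0.18], [-3.77, -0.65, 0.18], [-3.81, -0.38, 0.19], [-3.82, -0.12, 0.18], [-3.82, 0.15, 0.19], [-3.8, 0.41, 0.18]]
angular [[0.0, 0.0, 0.055], [0.0, 0.0, 0.055], [0.0, 0.0, 0.055], [0.0, 0.0, 0.055], [-0.001, 0.0, 0.055], [0.0, 0.0, 0.069], [0.0, 0.0, 0.069], [0.0, 0.0, 0.069], [0.0, 0.0, 0.069], [0.0, 0.0, 0.07], [0.0, 0.0, 0.069], [0.0, 0.0, 0.07], [0.0, 0.0, 0.069], [0.0, 0.0, 0.07], [0.0, 0.0, 0.069], [0.0, 0.0, 0.07]]
gripper [9.1, 9.1, 9.1, 9.1, 9.1, 9.1, 9.1, 9.1, 9.1, 9.1, 9.1, 9.1, 9.1, 9.1, 9.1, 9.1]
end [0.43 0.1  0.36] max 3.82 0.07
```

>>> apply_moves(
  slide=[
    [-1.68,-2.46,-3.33],
    [-1.81,-2.36,-3.33],
    [-1.94,-2.26,-3.33],
    [-2.06,-2.14,-3.33],
    [-2.18,-2.03,-3.33],
    [-3.19,-2.11,0.18],
    [-3.32,-1.89,0.18],
    [-3.45,-1.66,0.18],
    [-3.55,-1.41,0.18],
    [-3.64,-1.17,0.18],
    [-3.71,-0.91,0.18],
    [-3.77,-0.65,0.18],
    [-3.81,-0.38,0.18],
    [-3.82,-0.12,0.18],
    [-3.82,0.15,0.18],
    [-3.8,0.41,0.18],
  ],
  angular=[
    [0,0,0.055],
    [0,0,0.055],
    [0,0,0.055],
    [0,0,0.055],
    [0,0,0.055],
    [0,0,0.069],
    [0,0,0.069],
    [0,0,0.069],
    [0,0,0.069],
    [0,0,0.07],
    [0,0,0.069],
    [0,0,0.07],
    [0,0,0.069],
    [0,0,0.07],
    [0,0,0.069],
    [0,0,0.07],
  ],
  gripper=[9.1,9.1,9.1,9.1,9.1,9.1,9.1,9.1,9.1,9.1,9.1,9.1,9.1,9.1,9.1,9.1],
)

```text
clock: 2.1
ee_pos: [0.4301, 0.099, 0.3604]
orientation: [0.658, 0.753, -0.0, -0.0]
ft_force: [0.5, 1.3, -0.5]
grip_width: 0.0908
grasp_force: 0.0
```

```bash
python3 - <<'E'
from h import *
s=bot.sense();print(s['clock'],s['ee_pos'],s['qpos'].round(3))
yaw=.137
plan([([.4316,.1005,.25],Rt(yaw,np.radians(40)),10,9.1)])
E
```

```text
2.1 [0.43014976 0.09897304 0.36042202] [ 0.173 -0.221  2.106  0.     1.256  0.039]
10
slide [[0.01, 0.02, 1.1], [0.01, -0.06, 1.1], [0.01, -0.14, 1.1], [0.01, -0.21, 1.08], [0.02, -0.29, 1.07], [0.01, -0.36, 1.04], [0.02, -0.44, 1.02], [0.01, -0.51, 0.98], [0.02, -0.57, 0.94], [0.01, -0.64, 0.91]]
angular [[-0.07, 0.0, 0.0], [-0.07, 0.0, 0.0], [-0.07, 0.0, 0.0], [-0.07, 0.0, 0.0], [-0.07, 0.0, 0.0], [-0.07, 0.0, 0.0], [-0.07, 0.0, 0.0], [-0.069, 0.0, -0.001], [-0.07, 0.001, 0.0], [-0.069, 0.0, -0.001]]
gripper [9.1, 9.1, 9.1, 9.1, 9.1, 9.1, 9.1, 9.1, 9.1, 9.1]
end [0.4316 0.1005 0.25  ] max 1.1 0.07
```

>>> apply_moves(
  slide=[
    [0.01,0.02,1.1],
    [0.01,-0.06,1.1],
    [0.01,-0.14,1.1],
    [0.01,-0.21,1.08],
    [0.02,-0.29,1.07],
    [0.01,-0.36,1.04],
    [0.02,-0.44,1.02],
    [0.01,-0.51,0.98],
    [0.02,-0.57,0.94],
    [0.01,-0.64,0.91],
  ],
  angular=[
    [-0.07,0,0],
    [-0.07,0,0],
    [-0.07,0,0],
    [-0.07,0,0],
    [-0.07,0,0],
    [-0.07,0,0],
    [-0.07,0,0],
    [-0.07,0,0],
    [-0.07,0,0],
    [-0.068,0,0],
  ],
  gripper=[9.1,9.1,9.1,9.1,9.1,9.1,9.1,9.1,9.1,9.1],
)

```text
clock: 3.35
ee_pos: [0.4286, 0.1017, 0.254]
orientation: [0.618, 0.709, 0.255, 0.223]
ft_force: [15.4, 7.7, 10.8]
grip_width: 0.0909
grasp_force: 0.0
```

```bash
python3 - <<'E'
from h import *
s=bot.sense(); im=bot.grab_frame('wrist'); np.save('w1.npy',im); import pickle; pickle.dump(s,open('w1.pkl','wb'))
cv2.imwrite('pics/w1.png',im[:,:,::-1])
print(s['clock'],s['ee_pos'],s['qpos'].round(3),Rn.from_quat(s['orientation']).as_matrix()[:,2])
c=cam('wrist',s); yaw=.137;u=np.array([np.cos(yaw),np.sin(yaw),0]);v=np.array([-u[1],u[0],0])
S=np.array([.508,.111,.125]); print(proj(c,[S+.075*v,S-.075*v,S]))
E
```

```text
3.35 [0.42859599 0.10166407 0.25399005] [ 0.209 -0.398  2.548 -0.158  0.305  0.206] [ 0.63230891  0.08568508 -0.76996331]
[[296.32168914 121.51034482]
 [298.3374831  250.25234647]
 [297.37158067 189.78397683]]
```

View pics/w1.png

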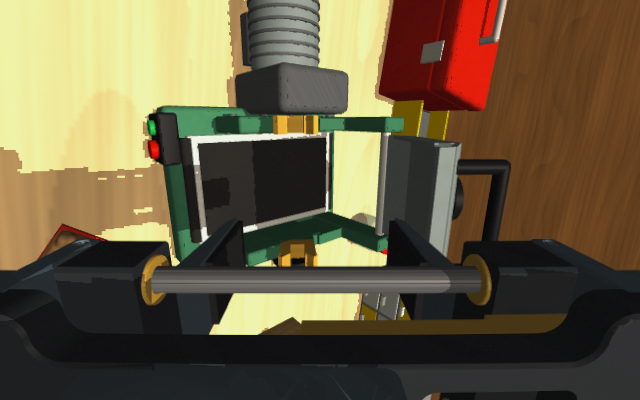

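The wrist view shows the +y brass saddle near (296,122), the -y saddle near (298,252), the hinge rod as a vertical bar at x≈380 (y 132–237), and the hood at right. Joint 5 is at its limit, so I'll use less lean. I'll zoom in on the saddles.

```bash
python3 - <<'E'
import cv2
im=cv2.imread('pics/w1.png'); a=cv2.resize(im[105:145,250:400],None,fx=5,fy=5,interpolation=cv2.INTER_CUBIC);b=cv2.resize(im[215:275,250:400],None,fx=5,fy=5,interpolation=cv2.INTER_CUBIC)
import numpy as np
cv2.imwrite('pics/w1z.png',np.vstack([a,np.full((10,750,3),255,np.uint8),b]))
E
```

```text
(no output)
```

View pics/w1z.png

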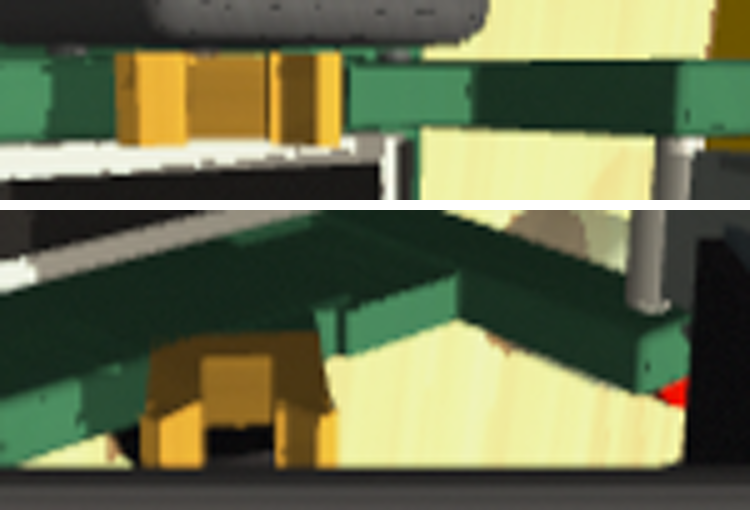

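```bash
python3 - <<'E'
from h import *; import pickle
s=pickle.load(open('w1.pkl','rb')); c=cam('wrist',s)
A=lambda x,y:[250+x/5,105+y/5]; B=lambda x,y:[250+x/5,215+(y-210)/5]
names=['+in','+out','-in','-out','-inL','-inR','+L','+R']
P=onz(c,[A(228,138),A(228,52),B(237.5,355),B(237.5,425),B(203,355),B(272,355),A(187,100),A(270,100)],.1193)
for n,p in zip(names,P): print(n,p.round(4))
h=onz(c,[A(677,138),B(648,305)],.160); print('hinge',h.round(4),h.mean(0))
for a,b in ((P[0],P[2]),(P[1],P[3]),(h[0],h[1])):
    d=a-b; print('yaw',np.arctan2(-d[0],d[1]),'len',np.linalg.norm(d),'mid',(a+b)/2)
y=.137;u=np.array([np.cos(y),np.sin(y),0])
print('S from slots',(P[0]+P[2])/2-.004*u,'from hinge',h.mean(0)-.11*u)
print('handle/hood tip', c[3])
E
```

```text
+in [0.5023 0.174  0.1193]
+out [0.5002 0.1921 0.1193]
-in [0.5205 0.0424 0.1193]
-out [0.5227 0.0238 0.1193]
-inL [0.51   0.0439 0.1193]
-inR [0.5314 0.0409 0.1193]
+L [0.4906 0.1807 0.1193]
+R [0.5128 0.1835 0.1193]
hinge [[0.6072 0.1871 0.16  ]
 [0.6269 0.0552 0.16  ]] [0.61703448 0.12117611 0.16      ]
yaw 0.13772613519950475 len 0.13279570507235924 mid [0.51139949 0.10819271 0.1193    ]
yaw 0.13327936686714678 len 0.16974330147134928 mid [0.5114348  0.10793768 0.1193    ]
yaw 0.1484872808999178 len 0.13337085250094233 mid [0.61703448 0.12117611 0.16      ]
S from slots [0.50743697 0.10764643 0.1193    ] from hinge [0.50806517 0.10615321 0.16      ]
handle/hood tip [-0.49962435  0.08907566  0.11557411]
```

Saddle spacing matches the given sizes (133 mm against 132, 170 mm against 168). That puts the saddles at (0.5076, 0.1072) with yaw 0.137. Next I go to the rack.

```bash
python3 - <<'E'
from h import *
plan([([.43,.08,.34],Rt(.137,.2),6,9.1),([.40,-.262,.22],Rt(.143,0),11,9.1),([.40,-.262,.20],Rt(.143,0),2,9.1)])
E
```

```text
19
slide [[-0.36, 0.96, -1.13], [-0.35, 0.87, -1.21], [-0.36, 0.77, -1.28], [-0.35, 0.66, -1.33], [-0.36, 0.55, -1.38], [-0.35, 0.43, -1.42], [-3.04, -0.9, 0.93], [-3.04, -0.88, 0.95], [-3.04, -0.87, 0.96], [-3.04, -0.85, 0.98], [-3.04, -0.84, 0.99], [-3.04, -0.82, 1.01], [-3.04, -0.8, 1.02], [-3.04, -0.79, 1.04], [-3.04, -0.77, 1.05], [-3.04, -0.75, 1.07], [-3.04, -0.73, 1.08], [0.0, 0.0, 1.0], [0.0, 0.0, 1.0]]
angular [[0.081, 0.001, 0.0], [0.081, 0.0, 0.0], [0.081, 0.001, 0.0], [0.08, 0.0, 0.0], [0.081, 0.001, 0.0], [0.08, 0.0, -0.001], [0.018, 0.0, -0.001], [0.018, 0.0, 0.0], [0.018, 0.0, -0.001], [0.018, 0.0, 0.0], [0.018, 0.0, -0.001], [0.018, 0.0, 0.0], [0.018, 0.0, -0.001], [0.019, 0.0, 0.0], [0.018, 0.0, -0.001], [0.019, 0.0, 0.0], [0.018, 0.001, -0.001], [0.0, 0.0, 0.0], [0.0, 0.0, 0.0]]
gripper [9.1, 9.1, 9.1, 9.1, 9.1, 9.1, 9.1, 9.1, 9.1, 9.1, 9.1, 9.1, 9.1, 9.1, 9.1, 9.1, 9.1, 9.1, 9.1]
end [ 0.4   -0.262  0.2  ] max 3.04 0.081
```

>>> apply_moves(
  slide=[
    [-0.36,0.96,-1.13],
    [-0.35,0.87,-1.21],
    [-0.36,0.77,-1.28],
    [-0.35,0.66,-1.33],
    [-0.36,0.55,-1.38],
    [-0.35,0.43,-1.42],
    [-3.04,-0.9,0.93],
    [-3.04,-0.88,0.95],
    [-3.04,-0.87,0.96],
    [-3.04,-0.85,0.98],
    [-3.04,-0.84,0.99],
    [-3.04,-0.82,1.01],
    [-3.04,-0.8,1.02],
    [-3.04,-0.79,1.04],
    [-3.04,-0.77,1.05],
    [-3.04,-0.75,1.07],
    [-3.04,-0.73,1.08],
    [0,0,1],
    [0,0,1],
    [0,0,0],
  ],
  angular=[
    [0.081,0.001,0],
    [0.081,0,0],
    [0.081,0.001,0],
    [0.08,0,0],
    [0.081,0.001,0],
    [0.08,0,0],
    [0.018,0,0],
    [0.018,0,0],
    [0.018,0,-0.001],
    [0.018,0,0],
    [0.018,0,-0.001],
    [0.018,0,0],
    [0.018,0,-0.001],
    [0.019,0,0],
    [0.018,0,-0.001],
    [0.019,0,0],
    [0.018,0,-0.001],
    [0,0,0],
    [0,0,0],
    [0,0,0],
  ],
  gripper=[9.1,9.1,9.1,9.1,9.1,9.1,9.1,9.1,9.1,9.1,9.1,9.1,9.1,9.1,9.1,9.1,9.1,9.1,9.1,9.1],
)

```text
clock: 5.9
ee_pos: [0.4039, -0.2598, 0.2022]
orientation: [0.655, 0.756, 0.004, 0.002]
ft_force: [-0.9, 0.4, -0.0]
grip_width: 0.0905
grasp_force: 0.0
```

```bash
python3 - <<'E'
from h import *
s=bot.sense(); im=bot.grab_frame('wrist')[:,:,::-1].copy(); cv2.imwrite('pics/w2.png',im)
R=Rn.from_quat(s['orientation']).as_matrix()
print(s['clock'],s['ee_pos'],s['qpos'].round(3),R.round(3).tolist(),s['ft_force'])
c=cam('wrist',s); hsv=cv2.cvtColor(im,cv2.COLOR_BGR2HSV); m=cv2.inRange(hsv,(0,150,80),(8,255,255))|cv2.inRange(hsv,(174,150,80),(180,255,255))
n,l,st,_=cv2.connectedComponentsWithStats(m); i=1+st[1:,4].argmax(); r=cv2.minAreaRect(cv2.findNonZero((l==i).astype(np.uint8)))
print(r,st[i]); P=onz(c,cv2.boxPoints(r),.07); print(P.round(4).tolist(), onz(c,[r[0]],.07),np.linalg.norm(np.diff(P[:3],axis=0),axis=1))
E
```

```text
5.9 [ 0.40389252 -0.25975992  0.20222301] [-0.624  0.04   2.179  0.009  0.919 -0.773] [[-0.143, 0.99, 0.008], [0.99, 0.143, 0.003], [0.002, 0.008, -1.0]] [-0.87321368  0.44762862 -0.02158113]
((309.4999694824219, 198.49996948242188), (40.99999237060547, 102.99998474121094), 0.0) [ 289  147   42  104 3867]
[[0.3841, -0.3305, 0.07], [0.3702, -0.2158, 0.07], [0.412, -0.2098, 0.07], [0.4302, -0.324, 0.07]] [[ 0.39871548 -0.26722272  0.07      ]] [0.11555732 0.0422512 ]
```

View pics/w2.png

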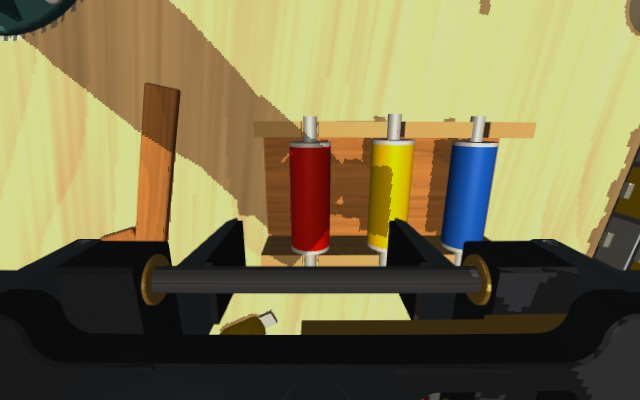

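The wrist view shows the red drum at columns 289–331, with its end cap at row 142, its axle tip at (310,116) and its lower end at row 252. The gripper is near-centred over it.

```bash
python3 - <<'E'
from h import *
s=bot.sense(); c=cam('wrist',s); y=.143; v=np.array([-np.sin(y),np.cos(y)]); u=np.array([np.cos(y),np.sin(y)])
a=onz(c,[[310.3,116]],.062)[0,:2]; b=onz(c,[[310.2,141.5]],.081)[0,:2]; d=onz(c,[[309.7,252.5]],.078)[0,:2]
for n,q in (('tip',a-.086*v),('end+',b-.06*v),('end-',d+.06*v)): print(n,q.round(4),'u,v',(q@u).round(4),(q@v).round(4))
e=a-d; print('yaw',np.arctan2(-e[0],e[1]))
for z,px in ((.06,[[289,200],[330.5,200]]),): 
  p=onz(c,px,z)[:,:2]; print('sides',p@u,(p@u).mean())
o=-c[2].T@c[3]; print('cam',o)
yel=onz(c,[[394,127]],.063)[0,:2]; blu=onz(c,[[478,128]],.063)[0,:2]; red=onz(c,[[310.3,128]],.063)[0,:2]
print('notch yaw',np.arctan2(*(blu-red)[::-1]),np.linalg.norm(blu-red))
C=((a-.086*v)+(b-.06*v))/2
plan([([*C,.13],Rt(y,0),4,7.0),([*C,.046],Rt(y,0),6,7.0)])
E
```

```text
tip [ 0.4001 -0.2675] u,v 0.3579 -0.3218
end+ [ 0.3999 -0.2661] u,v 0.3579 -0.3204
end- [ 0.3992 -0.2677] u,v 0.3569 -0.3218
yaw 0.136273648177958
sides [0.33379652 0.38025506] 0.35702579090885267
cam [ 0.39112056 -0.18596901  0.37428046]
notch yaw 0.14745641997396933 0.176155889720319
10
slide [[-0.16, -0.14, 1.82], [-0.16, -0.14, 1.82], [-0.15, -0.14, 1.82], [-0.16, -0.13, 1.81], [0.0, -0.0, 1.4], [0.0, -0.0, 1.4], [0.0, -0.0, 1.4], [0.0, -0.0, 1.4], [0.0, -0.0, 1.4], [0.01, -0.0, 1.4]]
angular [[0.002, 0.0, 0.0], [0.002, -0.001, 0.0], [0.002, 0.0, 0.0], [0.002, -0.001, 0.0], [0.0, 0.0, 0.0], [0.0, 0.0, 0.0], [0.0, 0.0, 0.0], [0.0, 0.0, 0.0], [0.0, 0.0, 0.0], [0.0, 0.0, 0.0]]
gripper [7.0, 7.0, 7.0, 7.0, 7.0, 7.0, 7.0, 7.0, 7.0, 7.0]
end [ 0.4    -0.2668  0.046 ] max 1.82 0.002
```

>>> apply_moves(
  slide=[
    [-0.16,-0.14,1.82],
    [-0.16,-0.14,1.82],
    [-0.16,-0.14,1.82],
    [-0.16,-0.13,1.82],
    [0,0,1.42],
    [0,0,1.42],
    [0,0,1.42],
    [0,0,1.42],
    [0,0,1.42],
    [0,0,1.4],
    [0,0,0],
    [0,0,0],
    [0,0,0],
    [0,0,0],
    [0,0,0],
    [0,0,0],
    [0,0,0],
  ],
  angular=[
    [0.002,0,0],
    [0.002,0,0],
    [0.002,0,0],
    [0.002,-0.001,0],
    [0,0,0],
    [0,0,0],
    [0,0,0],
    [0,0,0],
    [0,0,0],
    [0,0,0],
    [0,0,0],
    [0,0,0],
    [0,0,0],
    [0,0,0],
    [0,0,0],
    [0,0,0],
    [0,0,0],
  ],
  gripper=[7,7,7,7,7,7,7,7,7,7,7,4,4,4,4,4,4],
  grip_force=30,
)

```text
clock: 8.07
ee_pos: [0.4002, -0.2678, 0.0454]
orientation: [0.655, 0.756, 0.0, 0.0]
ft_force: [-0.5, 0.4, 5.9]
grip_width: 0.0434
grasp_force: 30.0
```

```bash
python3 - <<'E'
from h import *
s=bot.sense(); print(s['clock'],s['ee_pos'],s['ft_force'],s['grip_width'],s['grasp_force'])
r=Rn.from_quat(s['orientation']); print((Rt(.143,0).inv()*r).as_rotvec())
E
```

```text
8.075 [ 0.40021752 -0.26778579  0.04535854] [-0.53596271  0.35178791  5.94424447] 0.04342964638852579 30.00109076499939
[-0.00083364 -0.00010161  0.00040073]
```

```bash
cat >> h.py <<'E'
S=np.array([.5076,.1072,.125]); Y=.137; U=np.array([np.cos(Y),np.sin(Y),0]); V=np.array([-U[1],U[0],0]); A35=np.radians(35)
ZS=-np.sin(A35)*U+[0,0,np.cos(A35)]; XS=np.cos(A35)*U+np.array([0,0,np.sin(A35)])
def tcp(zs,lean,xs=0,ys=0,off=(.001,0,-.0146)):
    return S+zs*ZS+xs*XS+ys*V-Rt(Y,lean).apply(off)
E
python3 - <<'E'
from h import *
L=.62
print(tcp(.1,L),tcp(0,L))
plan([([.40,-.268,.13],Rt(.143,0),4,4),([.40,-.25,.29],Rt(.143,0),5,4),([.43,.08,.32],Rt(Y,.2),11,4)])
E
```

```text
[0.45931999 0.09953449 0.19503258] [0.5161402  0.10736792 0.11311737]
20
slide [[-0.0, -0.0, -2.12], [-0.01, -0.01, -2.11], [-0.0, -0.0, -2.12], [-0.01, -0.01, -2.11], [0.36, 0.05, -3.2], [0.36, 0.05, -3.2], [0.35, 0.05, -3.2], [0.36, 0.05, -3.2], [0.35, 0.06, -3.2], [2.93, 0.7, -0.27], [2.93, 0.7, -0.26], [2.93, 0.7, -0.25], [2.93, 0.7, -0.24], [2.93, 0.71, -0.22], [2.93, 0.71, -0.21], [2.94, 0.71, -0.2], [2.93, 0.71, -0.18], [2.94, 0.72, -0.17], [2.94, 0.72, -0.16], [2.93, 0.71, -0.15]]
angular [[0.0, 0.0, 0.0], [0.0, 0.0, 0.0], [0.0, 0.0, 0.0], [0.001, 0.0, 0.0], [0.0, 0.0, 0.0], [0.0, 0.0, 0.0], [0.0, 0.0, 0.0], [0.0, 0.0, 0.0], [0.0, 0.0, 0.0], [-0.018, 0.0, 0.001], [-0.018, 0.0, 0.0], [-0.018, 0.0, 0.001], [-0.018, 0.0, 0.0], [-0.018, 0.0, 0.001], [-0.018, 0.0, 0.0], [-0.018, 0.0, 0.001], [-0.019, 0.0, 0.0], [-0.018, 0.0, 0.001], [-0.019, 0.0, 0.0], [-0.018, 0.0, 0.001]]
gripper [4, 4, 4, 4, 4, 4, 4, 4, 4, 4, 4, 4, 4, 4, 4, 4, 4, 4, 4, 4]
end [0.43 0.08 0.32] max 3.2 0.019
```

>>> apply_moves(
  slide=[
    [0,0,-2.12],
    [0,0,-2.12],
    [0,0,-2.12],
    [0,0,-2.12],
    [0.36,0.05,-3.2],
    [0.36,0.05,-3.2],
    [0.35,0.05,-3.2],
    [0.36,0.05,-3.2],
    [0.35,0.06,-3.2],
    [2.93,0.7,-0.27],
    [2.93,0.7,-0.26],
    [2.93,0.7,-0.25],
    [2.93,0.7,-0.24],
    [2.93,0.71,-0.22],
    [2.93,0.71,-0.21],
    [2.94,0.71,-0.2],
    [2.93,0.71,-0.18],
    [2.94,0.72,-0.17],
    [2.94,0.72,-0.16],
    [2.93,0.71,-0.15],
  ],
  angular=[
    [0,0,0],
    [0,0,0],
    [0,0,0],
    [0,0,0],
    [0,0,0],
    [0,0,0],
    [0,0,0],
    [0,0,0],
    [0,0,0],
    [-0.018,0,0.001],
    [-0.018,0,0],
    [-0.018,0,0.001],
    [-0.018,0,0],
    [-0.018,0,0.001],
    [-0.018,0,0],
    [-0.018,0,0.001],
    [-0.019,0,0],
    [-0.018,0,0.001],
    [-0.019,0,0],
    [-0.018,0,0.001],
  ],
  gripper=[4,4,4,4,4,4,4,4,4,4,4,4,4,4,4,4,4,4,4,4],
)

```text
clock: 10.58
ee_pos: [0.4293, 0.0812, 0.3197]
orientation: [0.654, 0.75, 0.076, 0.065]
ft_force: [1.3, 0.4, -3.8]
grip_width: 0.0431
grasp_force: 30.0
```

```bash
python3 - <<'E'
from h import *
L=.62
s=bot.sense(); print(s['clock'],s['ee_pos'],s['qpos'].round(3),s['ft_force'],s['grip_width'])
plan([(tcp(.10,L)+[-.01,0,.04],Rt(Y,L),10,4),(tcp(.09,L),Rt(Y,L),4,4)])
E
```

```text
10.575 [0.42928398 0.08118705 0.31965492] [ 1.330e-01 -3.010e-01  2.249e+00  2.000e-03  9.930e-01 -5.000e-03] [ 1.25200155  0.42364797 -3.77342458] 0.04314078825642313
14
slide [[0.15, 0.05, 0.87], [0.15, 0.01, 0.88], [0.15, -0.02, 0.87], [0.16, -0.06, 0.87], [0.15, -0.1, 0.87], [0.16, -0.13, 0.87], [0.15, -0.17, 0.86], [0.16, -0.2, 0.85], [0.15, -0.24, 0.84], [0.16, -0.28, 0.84], [-0.03, -0.38, 1.21], [-0.04, -0.38, 1.21], [-0.03, -0.38, 1.2], [-0.04, -0.39, 1.21]]
angular [[-0.042, 0.0, 0.0], [-0.042, 0.0, 0.0], [-0.042, 0.0, 0.0], [-0.042, 0.0, 0.0], [-0.042, 0.0, 0.0], [-0.042, 0.0, 0.0], [-0.042, 0.0, 0.0], [-0.042, 0.0, 0.0], [-0.042, 0.0, 0.0], [-0.042, -0.001, -0.001], [0.0, 0.0, 0.0], [0.0, 0.0, 0.0], [0.0, 0.0, 0.0], [0.0, 0.0, 0.0]]
gripper [4, 4, 4, 4, 4, 4, 4, 4, 4, 4, 4, 4, 4, 4]
end [0.465  0.1003 0.1868] max 1.21 0.042
```

>>> apply_moves(
  slide=[
    [0.15,0.05,0.87],
    [0.15,0.01,0.88],
    [0.15,-0.02,0.87],
    [0.16,-0.06,0.87],
    [0.15,-0.1,0.87],
    [0.16,-0.13,0.87],
    [0.15,-0.17,0.86],
    [0.16,-0.2,0.85],
    [0.15,-0.24,0.84],
    [0.16,-0.28,0.84],
    [-0.03,-0.38,1.21],
    [-0.04,-0.38,1.21],
    [-0.03,-0.38,1.2],
    [-0.04,-0.39,1.21],
    [0,0,0],
  ],
  angular=[
    [-0.042,0,0],
    [-0.042,0,0],
    [-0.042,0,0],
    [-0.042,0,0],
    [-0.042,0,0],
    [-0.042,0,0],
    [-0.042,0,0],
    [-0.042,0,0],
    [-0.042,0,0],
    [-0.042,0,0],
    [0,0,0],
    [0,0,0],
    [0,0,0],
    [0,0,0],
    [0,0,0],
  ],
  gripper=[4,4,4,4,4,4,4,4,4,4,4,4,4,4,4],
)

```text
clock: 12.45
ee_pos: [0.4566, 0.0994, 0.2172]
orientation: [0.63, 0.721, 0.215, 0.19]
ft_force: [-0.5, 0.3, -2.8]
grip_width: 0.0432
grasp_force: 30.0
```

```bash
python3 - <<'E'
from h import *
s=bot.sense(); im=bot.grab_frame('wrist'); cv2.imwrite('pics/w3.png',im[:,:,::-1])
print(s['clock'],s['ee_pos'],s['qpos'].round(3),s['ft_force'],s['grip_width'])
r=Rn.from_quat(s['orientation']); print((Rt(Y,.62).inv()*r).as_rotvec())
c=cam('wrist',s); D=s['ee_pos']+r.apply([.001,0,-.0146]); ax=r.apply([1,0,0])
print('drum expected tips',proj(c,[D+.086*ax,D-.086*ax,D+.06*ax]),'slot',proj(c,[S+.075*V,S-.075*V]))
d=D-S; print('drum rel S in xs,v,zs',d@XS,d@V,d@ZS)
E
```

```text
12.45 [0.4565878  0.09944038 0.21723315] [ 0.181 -0.225  2.479 -0.094  0.307  0.127] [-0.53099853  0.32965801 -2.84887689] 0.043170385119970664
[ 0.03729925 -0.00416006  0.00079898]
drum expected tips [[316.28104981  96.26914881]
 [315.71101905 367.63720276]
 [316.17416489 147.70527413]] slot [[307.46364862 118.90555944]
 [308.44263193 266.30021103]]
drum rel S in xs,v,zs 0.011051384674473112 0.00034041451128302827 0.1197359730019476
```

View pics/w3.png

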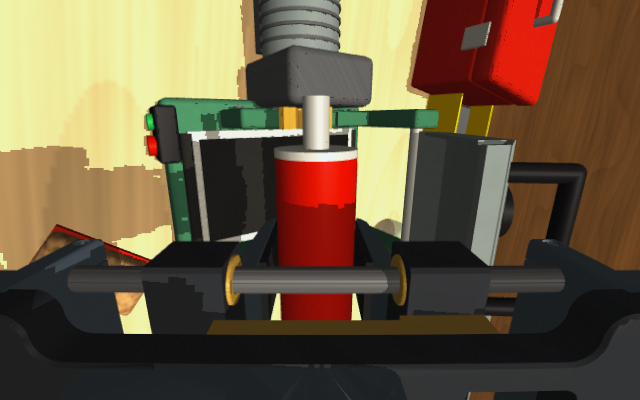

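The axle tip shows at (316,96), exactly as predicted, so the grasp is good. Joint 5 is at its limit again, so I'll fit the planar kinematics to see which lean is possible along the slot.

```bash
cat > k.py <<'E'
from h import *
from scipy.optimize import least_squares
D=[(.69966,.21335,.37937,1.73472,1.02848),(.44138,.36042,-.221,2.106,1.256),(.48023,.20222,.04,2.179,.919),(.43689,.31965,-.301,2.249,.993)]
F=[(np.hypot(.4566,.0994),.2172,-.225,2.479,.307),(np.hypot(.4286,.1017),.254,-.398,2.548,.305)]
def row(q2,q3,q5):
    b=q2+q3;g=b+q5
    return np.array([[1,0,np.sin(q2),np.sin(b),np.cos(b),np.sin(g)],[0,1,np.cos(q2),np.cos(b),-np.sin(b),np.cos(g)]])
A=np.vstack([row(*d[2:]) for d in D+F]); y=np.hstack([d[:2] for d in D+F])
x,res,rk,sv=np.linalg.lstsq(A,y,rcond=None)
if __name__=='__main__':
    print('a1,d1,L2,L3,e,Lt',x.round(3),'resid',np.abs(A@x-y).max(),sv.round(3))
    for zs in (.12,.09,.06,.03,0):
        for L in (.40,.45,.5,.55,.61):
            p=tcp(zs,L); f=lambda q:row(q[0],q[1],np.pi-L-q[0]-q[1])@x-[np.hypot(p[0],p[1]),p[2]]
            q=least_squares(f,[0,2.2]).x; print(zs,L,q.round(3),'q5',round(np.pi-L-q.sum(),3))
E
python3 k.py
```

```text
a1,d1,L2,L3,e,Lt [0.002 0.318 0.551 0.602 0.042 0.269] resid 0.0008350475929468915 [4.83  3.462 0.671 0.403 0.234 0.139]
0.12 0.4 [-0.186  2.416] q5 0.512
0.12 0.45 [-0.201  2.439] q5 0.454
0.12 0.5 [-0.215  2.462] q5 0.394
0.12 0.55 [-0.227  2.485] q5 0.333
0.12 0.61 [-0.239  2.513] q5 0.257
0.09 0.4 [-0.099  2.401] q5 0.44
0.09 0.45 [-0.112  2.424] q5 0.379
0.09 0.5 [-0.123  2.447] q5 0.317
0.09 0.55 [-0.131  2.47 ] q5 0.253
0.09 0.61 [-0.138  2.497] q5 0.173
0.06 0.4 [-0.013  2.382] q5 0.373
0.06 0.45 [-0.023  2.405] q5 0.31
0.06 0.5 [-0.031  2.428] q5 0.245
0.06 0.55 [-0.037  2.451] q5 0.178
0.06 0.61 [-0.04   2.477] q5 0.095
0.03 0.4 [0.071 2.36 ] q5 0.311
0.03 0.45 [0.063 2.383] q5 0.246
0.03 0.5 [0.058 2.405] q5 0.178
0.03 0.55 [0.055 2.427] q5 0.109
0.03 0.61 [0.055 2.452] q5 0.024
0 0.4 [0.153 2.334] q5 0.255
0 0.45 [0.148 2.357] q5 0.188
0 0.5 [0.145 2.378] q5 0.119
0 0.55 [0.144 2.4  ] q5 0.048
0 0.61 [0.147 2.424] q5 -0.04
```

```bash
cat > ik.py <<'E'
from k import *
a1,d1,L2,L3,e,Lt=x
lo=np.array([-2.77,-.74,0,-1.06,.31,-3.08]);hi=np.array([2.77,2.19,2.66,4.2,2.87,3.08])
def fk(q,dl=.0235,c6=np.pi):
    b=q[1]+q[2]; Ra=Rn.from_euler('z',q[0]); 
    w=np.array([a1+L2*np.sin(q[1])+L3*np.sin(b)+e*np.cos(b),dl,d1+L2*np.cos(q[1])+L3*np.cos(b)-e*np.sin(b)])
    R=Ra*Rn.from_euler('y',b)*Rn.from_euler('z',q[3])*Rn.from_euler('y',q[4])*Rn.from_euler('z',c6+q[5])
    return Ra.apply(w)+R.apply([0,0,Lt]),R
def ik(p,R,q0):
    f=lambda q:np.r_[(fk(q)[0]-p)*5,(fk(q)[1].inv()*R).as_rotvec()]
    s=least_squares(f,q0); return s.x,np.abs(s.fun).max()
def Rtt(lean,t): return Rt(Y,lean)*Rn.from_rotvec([0,t,0])  # t: tilt about closing axis
def tcpt(zs,lean,t,off=(0,0,-.0146)): return S+zs*ZS-Rtt(lean,t).apply(off)
E
cat > s.py <<'E'
from ik import *
import sys
for c6 in (0,np.pi/2,np.pi,-np.pi/2):
    p,R=fk([1.1417,.37937,1.73472,0,1.02848,-.03328],c6=c6); print(c6,p.round(4),R.as_quat().round(3))
p,R=fk([.181,-.225,2.479,-.094,.307,.127]); print(p.round(4),R.as_quat().round(3),'want .4566 .0994 .2172  .63 .721 .215 .19')
E
python3 s.py
```

```text
0 [0.2698 0.6461 0.2135] [-0.554  0.832 -0.    -0.   ]
1.5707963267948966 [0.2698 0.6461 0.2135] [ 0.197  0.98  -0.    -0.   ]
3.141592653589793 [0.2698 0.6461 0.2135] [ 0.832  0.554 -0.     0.   ]
-1.5707963267948966 [0.2698 0.6461 0.2135] [-0.98   0.197  0.    -0.   ]
[0.4573 0.0998 0.2178] [ 0.956  0.065  0.287 -0.018] want .4566 .0994 .2172  .63 .721 .215 .19
```

```bash
sed -i 's/c6=np.pi)/c6=np.pi\/2)/' ik.py; cat > s.py <<'E'
from ik import *
p,R=fk([.181,-.225,2.479,-.094,.307,.127]); print(p.round(4),R.as_quat().round(3))
out=[]
for L in np.arange(.5,1.0,.05):
  for t in np.arange(-.45,.46,.05):
    for q40 in (-.9,1.57,3.14):
      q6=0.1-q40
      ms=[];qs=[];q0=[.2-.5*t,.1,2.45,q40,.5,q6]
      for zs in (0,.05,.1):
        q,er=ik(tcpt(zs,L,t),Rtt(L,t),q0); q[3]=(q[3]+1.06)%(2*np.pi)-1.06; q[5]=(q[5]+np.pi)%(2*np.pi)-np.pi; q0=q
        ms.append(min((q-lo).min(),(hi-q).min()) if er<2e-3 else -9); qs.append(q)
      out.append((min(ms),round(L,2),round(t,2),np.round(ms,2),qs[0].round(2)))
out.sort(key=lambda o:-o[0])
for o in [o for o in out if o[0]>-.05][:14]: print(*o)
print('final only, no tilt'); 
for o in sorted([o for o in out if abs(o[2])<.08],key=lambda o:-o[3][0])[:6]: print(*o)
print('least tilt'); 
for o in sorted([o for o in out if o[0]>.03],key=lambda o:abs(o[2]))[:8]: print(*o)
E
python3 s.py
```

```text
[0.4573 0.0998 0.2178] [0.63  0.722 0.215 0.19 ]
0.22701199009631168 0.5 0.45 [0.27 0.26 0.23] [-0.1   0.22  2.35  1.28  0.58 -1.47]
0.22701199009631123 0.5 0.45 [0.27 0.26 0.23] [-0.1   0.22  2.35  1.28  0.58 -1.47]
0.22701199009631123 0.5 0.45 [0.27 0.26 0.23] [-0.1   0.22  2.35  1.28  0.58 -1.47]
0.20897856749116878 0.5 0.4 [0.21 0.25 0.22] [-0.07  0.21  2.36  1.26  0.52 -1.43]
0.2089785674822328 0.5 0.4 [0.21 0.25 0.22] [-0.07  0.21  2.36  1.26  0.52 -1.43]
0.20897856712150614 0.5 0.4 [0.21 0.25 0.22] [-0.07  0.21  2.36  1.26  0.52 -1.43]
0.2070559294008243 0.55 0.45 [0.27 0.24 0.21] [-0.11  0.22  2.37  1.38  0.58 -1.59]
0.20705592940082385 0.55 0.45 [0.27 0.24 0.21] [-0.11  0.22  2.37  1.38  0.58 -1.59]
0.20016274179073124 0.55 0.4 [0.2  0.24 0.2 ] [-0.08  0.21  2.38  1.39  0.51 -1.57]
0.20016274179073124 0.55 0.4 [0.2  0.24 0.2 ] [-0.08  0.21  2.38  1.39  0.51 -1.57]
0.18754719228859473 0.6 0.45 [0.27 0.23 0.19] [-0.11  0.23  2.38  1.49  0.58 -1.72]
0.1875471922885943 0.6 0.45 [0.27 0.23 0.19] [-0.11  0.23  2.38  1.49  0.58 -1.72]
0.1799989488106073 0.6 0.4 [0.21 0.22 0.18] [-0
[... 579 characters left out ...]
.05 -0.01 -0.15] [ 0.14  0.2   2.51  3.02  0.42 -3.03]
least tilt
0.03438632856078083 0.95 -0.1 [0.14 0.08 0.03] [0.26 0.26 2.52 3.5  0.61 2.92]
0.034386328560770174 0.95 -0.1 [0.14 0.08 0.03] [0.26 0.26 2.52 3.5  0.61 2.92]
0.055336512187376174 0.9 -0.15 [0.16 0.1  0.06] [0.3  0.24 2.5  3.69 0.55 2.77]
0.0553365121873583 0.9 -0.15 [0.16 0.1  0.06] [0.3  0.24 2.5  3.69 0.55 2.77]
0.04235463611596435 0.95 -0.15 [0.15 0.09 0.04] [0.3  0.27 2.51 3.63 0.63 2.83]
0.042354636115960353 0.95 -0.15 [0.15 0.09 0.04] [0.3  0.27 2.51 3.63 0.63 2.83]
0.05201838879925669 0.95 -0.2 [0.15 0.1  0.05] [0.34 0.28 2.51 3.76 0.65 2.75]
0.0520183887992518 0.95 -0.2 [0.15 0.1  0.05] [0.34 0.28 2.51 3.76 0.65 2.75]
```

```bash
cat > s2.py <<'E'
from ik import *
HT=Rn.from_rotvec([0,0,np.pi])
def pose(zs,L,xs=0,off=(.001,0,-.0146)):
    R=Rt(Y,L)*HT; return S+zs*ZS+xs*XS-R.apply(off),R
if __name__=='__main__':
    for L in (.85,.9,.95,1.0,1.05):
        q0=[.2,.2,2.5,3.2,.5,-.2]
        for zs in (0,.03,.06,.09,.12):
            q,er=ik(*pose(zs,L),q0); q0=q; print(L,zs,q.round(3),'mar',np.minimum(q-lo,hi-q).min().round(3) if er<2e-3 else er)
    b=np.array([.18,-.05,2.45,0,.4,0])
    for dq2 in (-.15,-.3):
      for q4 in (0,.8,1.57,2.35,3.14):
        q=b.copy();q[1]+=dq2;q[2]=2.4;q[3]=q4; p,R=fk(q); a=R.apply([.086,0,0]); d=p-R.apply([0,0,.0146])
        print(dq2,q4,'tcp',p.round(3),'drum ends',(d+a).round(3),(d-a).round(3),'z',R.apply([0,0,1]).round(2))
E
python3 s2.py
```

```text
0.85 0 [ 0.181  0.204  2.506  3.223  0.42  -0.045] mar 0.11
0.85 0.03 [ 0.183  0.103  2.539  3.243  0.351 -0.065] mar 0.041
0.85 0.06 [ 0.186 -0.006  2.569  3.279  0.273 -0.1  ] mar -0.037
0.85 0.09 [ 0.189 -0.122  2.594  3.357  0.184 -0.178] mar -0.126
0.85 0.12 [ 0.193 -0.242  2.614  3.624  0.09  -0.444] mar -0.22
0.9 0 [ 0.182  0.227  2.519  3.215  0.505 -0.036] mar 0.141
0.9 0.03 [ 0.185  0.123  2.554  3.23   0.436 -0.051] mar 0.106
0.9 0.06 [ 0.188  0.012  2.585  3.255  0.357 -0.075] mar 0.047
0.9 0.09 [ 0.191 -0.107  2.611  3.303  0.266 -0.122] mar -0.044
0.9 0.12 [ 0.194 -0.232  2.633  3.419  0.165 -0.238] mar -0.145
0.95 0 [ 0.183  0.252  2.531  3.209  0.592 -0.029] mar 0.129
0.95 0.03 [ 0.186  0.148  2.567  3.221  0.524 -0.04 ] mar 0.093
0.95 0.06 [ 0.189  0.035  2.599  3.24   0.443 -0.059] mar 0.061
0.95 0.09 [ 0.192 -0.087  2.627  3.273  0.351 -0.091] mar 0.033
0.95 0.12 [ 0.196 -0.217  2.651  3.341  0.246 -0.159] mar -0.064
1.0 0 [ 0.184  0.282  2.541  3.205  0.681 -0.024] mar 0.119
1.0 0.03 [ 0.187  0.177  2.578  3.215  0.614 -0.033] mar 0.082
1.0 0.06 [ 0.19   0.062  2.
[... 837 characters left out ...]
 ends [0.606 0.144 0.438] [0.513 0.25  0.339] z [ 0.84  0.43 -0.32]
-0.15 3.14 tcp [0.603 0.134 0.409] drum ends [0.605 0.047 0.412] [0.574 0.216 0.412] z [ 0.96  0.17 -0.23]
-0.3 0 tcp [0.488 0.113 0.314] drum ends [0.463 0.196 0.325] [0.494 0.026 0.325] z [ 0.63  0.11 -0.77]
-0.3 0.8 tcp [0.489 0.189 0.342] drum ends [0.497 0.248 0.406] [0.462 0.119 0.297] z [ 0.63  0.4  -0.67]
-0.3 1.57 tcp [0.517 0.225 0.407] drum ends [0.545 0.224 0.489] [0.467 0.21  0.336] z [ 0.73  0.53 -0.42]
-0.3 2.35 tcp [0.555 0.201 0.472] drum ends [0.581 0.14  0.529] [0.504 0.249 0.42 ] z [ 0.88  0.44 -0.18]
-0.3 3.14 tcp [0.583 0.13  0.5  ] drum ends [0.584 0.043 0.501] [0.553 0.212 0.501] z [ 0.98  0.18 -0.08]
```

```bash
cat >> s2.py <<'E'
def jplan(legs,g):
    s=bot.sense(); q=np.array(s['qpos']); p,r=np.array(s['ee_pos']),Rn.from_quat(s['orientation']); sl=[];an=[]; mx=0
    for t,n in legs:
        q0=q.copy()
        for i in range(n):
            qn=q0+(np.array(t)-q0)*(i+1)/n; P,R=fk(qn); d=np.round(r.inv().apply(P-p)*100,2); a=np.round((r.inv()*R).as_rotvec(),3)
            mx=max(mx,np.linalg.norm(a)); p=p+r.apply(d/100); r=r*Rn.from_rotvec(a); sl.append(d.tolist()); an.append(a.tolist()); q=qn
    print(len(sl));print('slide',sl);print('angular',an);print('max',np.abs(sl).max(),mx,'end',p.round(4))
E
python3 - <<'E'
from s2 import *
jplan([([-.25,-.35,2.4,0,.42,.1],6)],4)
E
```

```text
6
slide [[-3.27, 1.53, -0.81], [-3.29, 1.46, -0.84], [-3.3, 1.49, -0.89], [-3.29, 1.51, -0.93], [-3.29, 1.55, -0.97], [-3.28, 1.58, -1.01]]
angular [[-0.015, -0.036, 0.071], [-0.015, -0.036, 0.07], [-0.016, -0.037, 0.069], [-0.017, -0.036, 0.069], [-0.017, -0.036, 0.067], [-0.019, -0.037, 0.067]]
max 3.3 0.08100617260431454 end [ 0.4863 -0.0999  0.3101]
```

>>> apply_moves(
  slide=[
    [-3.27,1.53,-0.81],
    [-3.29,1.46,-0.84],
    [-3.3,1.49,-0.89],
    [-3.29,1.51,-0.93],
    [-3.29,1.55,-0.97],
    [-3.28,1.58,-1.01],
  ],
  angular=[
    [-0.015,-0.036,0.071],
    [-0.015,-0.036,0.07],
    [-0.016,-0.037,0.069],
    [-0.017,-0.036,0.069],
    [-0.017,-0.036,0.067],
    [-0.019,-0.037,0.067],
  ],
  gripper=[4,4,4,4,4,4],
)

```text
clock: 13.25
ee_pos: [0.4861, -0.101, 0.3109]
orientation: [0.774, 0.54, 0.215, 0.25]
ft_force: [-0.3, -0.0, -2.2]
grip_width: 0.0436
grasp_force: 30.0
```

```bash
python3 - <<'E'
from s2 import *
s=bot.sense(); q=s['qpos']; print(s['clock'],s['ee_pos'],q.round(3),s['grip_width'])
t=q.copy(); t[3]=3.2
jplan([(t,20)],4)
E
```

```text
13.25 [ 0.48606387 -0.10104454  0.3108765 ] [-2.520e-01 -3.500e-01  2.398e+00  1.000e-03  4.200e-01  1.000e-01] 0.04356883092273801
20
slide [[1.78, 0.02, -0.02], [1.76, -0.05, -0.06], [1.75, -0.04, -0.06], [1.76, -0.05, -0.06], [1.75, -0.05, -0.05], [1.76, -0.05, -0.06], [1.75, -0.04, -0.06], [1.76, -0.05, -0.05], [1.75, -0.05, -0.06], [1.75, -0.05, -0.06], [1.76, -0.04, -0.05], [1.75, -0.05, -0.06], [1.76, -0.05, -0.06], [1.75, -0.05, -0.05], [1.76, -0.05, -0.06], [1.75, -0.05, -0.06], [1.76, -0.05, -0.06], [1.75, -0.04, -0.05], [1.76, -0.05, -0.06], [1.75, -0.05, -0.06]]
angular [[0.007, 0.065, 0.146], [0.006, 0.065, 0.146], [0.007, 0.065, 0.146], [0.006, 0.065, 0.146], [0.007, 0.065, 0.146], [0.006, 0.065, 0.146], [0.007, 0.065, 0.146], [0.006, 0.065, 0.146], [0.007, 0.065, 0.146], [0.006, 0.065, 0.146], [0.007, 0.065, 0.147], [0.006, 0.065, 0.146], [0.007, 0.064, 0.146], [0.006, 0.065, 0.146], [0.007, 0.065, 0.146], [0.006, 0.065, 0.146], [0.007, 0.065, 0.146], [0.007, 0.065, 0.146], [0.006, 0.065, 0.146], [0.007, 0.065, 0.146]]
max 1.78 0.16088194429456648 end [ 0.583  -0.1325  0.5061]
```

The model tracks the arm exactly. Now I spin the wrist to the other configuration.

>>> apply_moves(
  slide=[
    [1.77,-0.05,-0.06],
    [1.76,-0.05,-0.06],
    [1.75,-0.05,-0.06],
    [1.76,-0.05,-0.06],
    [1.75,-0.05,-0.05],
    [1.76,-0.05,-0.06],
    [1.75,-0.05,-0.06],
    [1.76,-0.05,-0.05],
    [1.75,-0.05,-0.06],
    [1.75,-0.05,-0.06],
    [1.76,-0.05,-0.05],
    [1.75,-0.05,-0.06],
    [1.76,-0.05,-0.06],
    [1.75,-0.05,-0.05],
    [1.76,-0.05,-0.06],
    [1.75,-0.05,-0.06],
    [1.76,-0.05,-0.06],
    [1.75,-0.05,-0.05],
    [1.76,-0.05,-0.06],
    [1.75,-0.05,-0.06],
  ],
  angular=[
    [0.007,0.065,0.146],
    [0.006,0.065,0.146],
    [0.007,0.065,0.146],
    [0.006,0.065,0.146],
    [0.007,0.065,0.146],
    [0.006,0.065,0.146],
    [0.007,0.065,0.146],
    [0.006,0.065,0.146],
    [0.007,0.065,0.146],
    [0.006,0.065,0.146],
    [0.007,0.065,0.147],
    [0.006,0.065,0.146],
    [0.007,0.065,0.146],
    [0.006,0.065,0.146],
    [0.007,0.065,0.146],
    [0.006,0.065,0.146],
    [0.007,0.065,0.146],
    [0.007,0.065,0.146],
    [0.006,0.065,0.146],
    [0.007,0.065,0.146],
  ],
  gripper=[4,4,4,4,4,4,4,4,4,4,4,4,4,4,4,4,4,4,4,4],
)

```text
clock: 15.75
ee_pos: [0.5821, -0.1312, 0.5049]
orientation: [-0.392, 0.613, -0.513, 0.455]
ft_force: [-0.1, -0.7, -3.2]
grip_width: 0.0436
grasp_force: 30.0
```

```bash
python3 - <<'E'
from s2 import *
s=bot.sense(); q=s['qpos']; print(s['clock'],s['ee_pos'],q.round(3),s['grip_width'])
qa,er=ik(*pose(.08,.95),[.19,0,2.6,3.24,.4,-.06]); print(qa.round(3),er,pose(.08,.95)[0])
w=qa.copy(); w[0]-=.4; w[1]-=.1
jplan([(w,8),(qa-[0,.0,0,0,0,0],8)],4)
E
```

```text
15.75 [ 0.58213194 -0.1311923   0.50488712] [-0.248 -0.35   2.399  3.211  0.42   0.096] 0.04359389288527443
[ 0.191 -0.046  2.619  3.26   0.383 -0.078] 4.390585117697299e-12 [0.47377185 0.10354579 0.18203959]
16
slide [[0.35, 3.71, -0.24], [0.32, 3.76, -0.35], [0.25, 3.72, -0.35], [0.2, 3.7, -0.36], [0.15, 3.66, -0.37], [0.09, 3.64, -0.37], [0.04, 3.61, -0.39], [-0.01, 3.57, -0.4], [-2.45, 0.73, -0.0], [-2.45, 0.73, -0.01], [-2.44, 0.73, 0.0], [-2.43, 0.73, 0.0], [-2.43, 0.73, 0.0], [-2.42, 0.74, 0.01], [-2.41, 0.73, -0.0], [-2.4, 0.74, 0.0]]
angular [[-0.057, 0.006, -0.018], [-0.058, 0.005, -0.019], [-0.058, 0.004, -0.018], [-0.057, 0.003, -0.02], [-0.058, 0.003, -0.019], [-0.058, 0.001, -0.02], [-0.057, 0.001, -0.02], [-0.058, -0.001, -0.021], [-0.013, -0.042, -0.026], [-0.013, -0.043, -0.026], [-0.012, -0.042, -0.027], [-0.013, -0.042, -0.027], [-0.012, -0.041, -0.028], [-0.013, -0.042, -0.028], [-0.012, -0.04, -0.029], [-0.013, -0.041, -0.029]]
max 3.76 0.06169278726074873 end [0.4737 0.1036 0.182 ]
```

>>> apply_moves(
  slide=[
    [0.35,3.71,-0.24],
    [0.32,3.76,-0.35],
    [0.25,3.72,-0.35],
    [0.2,3.7,-0.36],
    [0.15,3.66,-0.37],
    [0.09,3.64,-0.37],
    [0.04,3.61,-0.39],
    [-0.01,3.57,-0.4],
    [-2.45,0.73,0],
    [-2.45,0.73,0],
    [-2.44,0.73,0],
    [-2.43,0.73,0],
    [-2.43,0.73,0],
    [-2.42,0.74,0],
    [-2.41,0.73,0],
    [-2.4,0.74,0],
    [0,0,0],
  ],
  angular=[
    [-0.057,0.006,-0.018],
    [-0.058,0.005,-0.019],
    [-0.058,0.004,-0.018],
    [-0.057,0.003,-0.02],
    [-0.058,0.003,-0.019],
    [-0.058,0.001,-0.02],
    [-0.057,0.001,-0.02],
    [-0.058,-0.001,-0.021],
    [-0.013,-0.042,-0.026],
    [-0.013,-0.043,-0.026],
    [-0.012,-0.042,-0.027],
    [-0.013,-0.042,-0.027],
    [-0.012,-0.041,-0.028],
    [-0.013,-0.042,-0.028],
    [-0.012,-0.04,-0.029],
    [-0.013,-0.041,-0.029],
    [0,0,0],
  ],
  gripper=[4,4,4,4,4,4,4,4,4,4,4,4,4,4,4,4,4],
)

```text
clock: 17.88
ee_pos: [0.4726, 0.1029, 0.1802]
orientation: [0.673, -0.582, 0.301, -0.343]
ft_force: [0.1, -0.8, -3.9]
grip_width: 0.0438
grasp_force: 30.0
```

```bash
cat >> s2.py <<'E'
def drum(s,off=(.001,0,-.0146)):
    r=Rn.from_quat(s['orientation']); D=s['ee_pos']+r.apply(off)-S; ax=r.apply([-1,0,0])
    return 'xs,v,zs mm',(np.array([D@XS,D@V,D@ZS])*1000).round(1),'axis err xs,zs',np.round([ax@XS,ax@ZS],4)
E
python3 - <<'E'
from s2 import *
s=bot.sense(); im=bot.grab_frame('wrist'); cv2.imwrite('pics/w4.png',im[:,:,::-1])
print(s['clock'],s['ee_pos'],s['qpos'].round(3),s['grip_width'],s['ft_force']); print(drum(s))
c=cam('wrist',s); r=Rn.from_quat(s['orientation']); D=s['ee_pos']+r.apply([.001,0,-.0146])
print(proj(c,[D+r.apply([.086,0,0]),D+r.apply([.06,0,0])]),proj(c,[S-.075*V,S-.066*V,S+.066*V]))
plan([(pose(.03,.95)[0],pose(.03,.95)[1],8,4)])
E
```

```text
17.875 [0.47264493 0.10291547 0.18023587] [ 0.19  -0.045  2.618  3.255  0.38  -0.081] 0.0438459932147566 [ 0.08183479 -0.77010201 -3.85503417]
('xs,v,zs mm', array([-2. , -0.5, 79.2]), 'axis err xs,zs', array([-0.0065, -0.0015]))
[[315.86135405  98.77937443]
 [315.77998568 149.98337924]] [[347.93006147 121.36761407]
 [347.5045089  133.29276852]
 [341.97273735 283.18191219]]
8
slide [[-0.01, 0.19, 0.59], [-0.01, 0.18, 0.59], [-0.02, 0.19, 0.59], [-0.01, 0.18, 0.59], [-0.02, 0.19, 0.59], [-0.01, 0.18, 0.59], [-0.01, 0.19, 0.58], [-0.02, 0.19, 0.59]]
angular [[0.0, 0.0, 0.001], [0.0, 0.0, 0.001], [0.0, 0.0, 0.001], [0.0, 0.0, 0.001], [0.0, 0.0, 0.0], [0.001, 0.0, 0.001], [0.0, 0.0, 0.0], [0.001, 0.0, 0.001]]
gripper [4, 4, 4, 4, 4, 4, 4, 4]
end [0.5022 0.1075 0.141 ] max 0.59 0.001
```

View pics/w4.png

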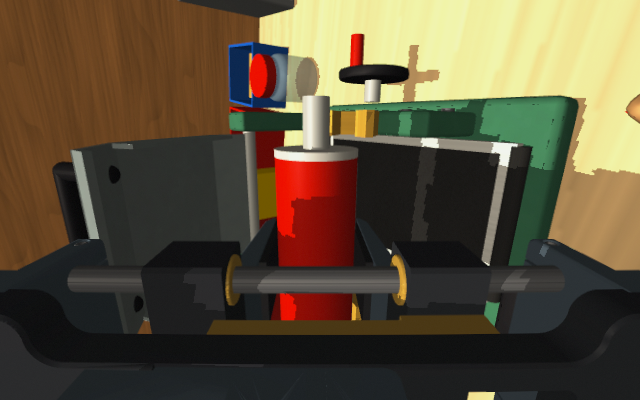

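The axle tip at (316,97) and cap at row 150 match the prediction, and the -y saddle shows at about (350,122) where expected. I'll descend along the slot.

>>> apply_moves(
  slide=[
    [-0.01,0.19,0.59],
    [-0.01,0.18,0.59],
    [-0.02,0.19,0.59],
    [-0.01,0.18,0.59],
    [-0.02,0.19,0.59],
    [-0.01,0.18,0.59],
    [-0.01,0.19,0.58],
    [-0.02,0.19,0.59],
    [0,0,0],
  ],
  angular=[
    [0,0,0.001],
    [0,0,0.001],
    [0,0,0.001],
    [0,0,0.001],
    [0,0,0.001],
    [0,0,0.001],
    [0.001,0,0],
    [0.001,0,0.001],
    [0,0,0],
  ],
  gripper=[4,4,4,4,4,4,4,4,4],
)

```text
clock: 19.05
ee_pos: [0.5028, 0.1073, 0.1412]
orientation: [0.67, -0.585, 0.301, -0.345]
ft_force: [0.8, -0.6, -3.5]
grip_width: 0.0436
grasp_force: 30.0
```

```bash
python3 - <<'E'
from s2 import *
s=bot.sense(); print(s['clock'],s['qpos'].round(3),s['grip_width'],s['ft_force'],s['torque']); print(drum(s))
plan([(pose(.010,.95)[0],pose(.01,.95)[1],6,4),(pose(.003,.95)[0],pose(.01,.95)[1],4,4)])
E
```

```text
19.05 [ 0.186  0.146  2.563  3.224  0.519 -0.041] 0.04358777989730788 [ 0.76803091 -0.56198349 -3.52829287] [-0.06842283  1.08546253  0.05449812]
('xs,v,zs mm', array([ 0.5, -0.2, 29.7]), 'axis err xs,zs', array([ 0.0021, -0.    ]))
10
slide [[-0.0, 0.12, 0.31], [-0.0, 0.12, 0.31], [-0.01, 0.12, 0.31], [-0.01, 0.12, 0.3], [-0.0, 0.11, 0.31], [-0.01, 0.12, 0.3], [0.0, 0.06, 0.17], [0.0, 0.06, 0.16], [0.0, 0.06, 0.17], [0.0, 0.05, 0.16]]
angular [[0.0, 0.0, 0.0], [0.0, 0.0, 0.0], [0.0, 0.0, -0.001], [0.0, 0.0, 0.0], [0.0, 0.0, -0.001], [-0.001, -0.001, 0.0], [0.0, 0.0, 0.0], [0.0, 0.0, 0.0], [0.0, 0.0, 0.0], [0.0, 0.0, 0.0]]
gripper [4, 4, 4, 4, 4, 4, 4, 4, 4, 4]
end [0.5175 0.1096 0.119 ] max 0.31 0.001
```

>>> apply_moves(
  slide=[
    [0,0.12,0.31],
    [0,0.12,0.31],
    [-0.01,0.12,0.31],
    [0,0.12,0.3],
    [0,0.11,0.31],
    [0,0.12,0.3],
    [0,0.06,0.17],
    [0,0.06,0.16],
    [0,0.06,0.17],
    [0,0.05,0.16],
  ],
  angular=[
    [0,0,0],
    [0,0,0],
    [0,0,-0.001],
    [0,0,0],
    [0,0,-0.001],
    [0,0,0],
    [0,0,0],
    [0,0,0],
    [0,0,0],
    [0,0,0],
  ],
  gripper=[4,4,4,4,4,4,4,4,4,4],
)

```text
clock: 20.3
ee_pos: [0.5175, 0.1094, 0.1195]
orientation: [0.67, -0.584, 0.301, -0.345]
ft_force: [0.5, -0.4, -4.0]
grip_width: 0.0432
grasp_force: 30.0
```

```bash
python3 - <<'E'
from s2 import *
s=bot.sense(); print(s['clock'],s['qpos'].round(3),s['grip_width'],s['ft_force'],s['torque']); print(drum(s), 'F xs v zs',s['ft_force']@XS,s['ft_force']@V,s['ft_force']@ZS)
E
```

```text
20.3 [ 0.184  0.238  2.533  3.213  0.581 -0.032] 0.043158297332243176 [ 0.51286482 -0.38473376 -3.99589562] [-0.08392512  1.05939378 -0.03650887]
('xs,v,zs mm', array([ 0.3, -0.1,  3.4]), 'axis err xs,zs', array([ 0.0002, -0.0007])) F xs v zs -1.9188150606604328 -0.45117176136828924 -3.5345190568993314
```

>>> apply_moves(
  slide=[
    [0,0.033,0.094],
    [0,0.033,0.094],
    [0,0.033,0.094],
    [0,0,0],
  ],
  angular=[
    [0,0,0],
    [0,0,0],
    [0,0,0],
    [0,0,0],
  ],
  gripper=[4,4,4,4],
)

```text
clock: 20.8
ee_pos: [0.5192, 0.1096, 0.1171]
orientation: [0.67, -0.584, 0.301, -0.345]
ft_force: [-0.6, -0.3, -0.7]
grip_width: 0.0431
grasp_force: 30.0
```

```bash
python3 - <<'E'
from s2 import *
s=bot.sense(); print(s['clock'],s['grip_width'],s['ft_force'],s['torque']); print(drum(s), 'F xs v zs',s['ft_force']@XS,s['ft_force']@V,s['ft_force']@ZS)
E
```

```text
20.8 0.04311330935807837 [-0.61498862 -0.26040941 -0.74386234] [-0.06190129  0.90960985 -0.00231731]
('xs,v,zs mm', array([ 0.3, -0.2,  0.5]), 'axis err xs,zs', array([ 0.0002, -0.0007])) F xs v zs -0.9548436706278798 -0.17397929022008143 -0.23949950313061324
```

>>> apply_moves(
  slide=[
    [0,0.033,0.094],
    [0,0,0],
  ],
  angular=[
    [0,0,0],
    [0,0,0],
  ],
  gripper=[4,4],
)

```text
clock: 21.05
ee_pos: [0.5194, 0.1097, 0.1169]
orientation: [0.67, -0.584, 0.302, -0.346]
ft_force: [-16.3, -3.0, 18.7]
grip_width: 0.0436
grasp_force: 30.0
```

```bash
python3 - <<'E'
from s2 import *
s=bot.sense(); print(s['clock'],s['grip_width'],s['ft_force'],s['torque']); print(drum(s), 'F xs v zs',s['ft_force']@XS,s['ft_force']@V,s['ft_force']@ZS)
E
```

```text
21.05 0.04361751330759486 [-16.30748154  -2.96765038  18.67556881] [ 0.09913459 -0.43787048  0.00222742]
('xs,v,zs mm', array([ 0.3, -0.2,  0.2]), 'axis err xs,zs', array([ 0.0002, -0.0007])) F xs v zs -2.853275820313144 -0.7127011826556816 24.796545076349467
```

The drum has bottomed at zs≈0 with symmetric load and is home. I'll ease off, open, and back out.

```bash
python3 - <<'E'
from s2 import *
s=bot.sense(); q=s['qpos']; p=s['ee_pos']; R=Rn.from_quat(s['orientation']); z=R.apply([0,0,1])
for n,t in (('b2',p-.02*z),('b4',p-.04*z),('b5',p-.05*z),('b5u',p-.05*z+.03*ZS),('b5u+',p-.05*z+[0,0,.04])):
    q,er=ik(t,R,q); print(n,t.round(3),q.round(3),er<1e-3,np.minimum(q-lo,hi-q).min().round(3))
E
```

```text
b2 [0.503 0.107 0.128] [ 0.186  0.196  2.564  3.217  0.572 -0.035] True 0.096
b4 [0.487 0.105 0.14 ] [ 0.189  0.134  2.595  3.225  0.541 -0.042] True 0.065
b5 [0.479 0.104 0.146] [ 0.19   0.101  2.61   3.23   0.524 -0.046] True 0.05
b5u [0.462 0.102 0.17 ] [ 0.194 -0.023  2.642  3.254  0.433 -0.069] True 0.018
b5u+ [0.479 0.104 0.186] [ 0.19  -0.047  2.61   3.262  0.376 -0.082] True 0.05
```

>>> apply_moves(
  slide=[
    [0,-0.03,-0.09],
    [0,0,0],
    [0,0,0],
    [0,0,0],
    [0,0,0],
    [0,0,0],
    [0,0,0],
    [0,0,0],
  ],
  angular=[
    [0,0,0],
    [0,0,0],
    [0,0,0],
    [0,0,0],
    [0,0,0],
    [0,0,0],
    [0,0,0],
    [0,0,0],
  ],
  gripper=[4,4.5,5,5.5,6,6.2,6.2,6.2],
)

```text
clock: 22.05
ee_pos: [0.5192, 0.1096, 0.117]
orientation: [0.67, -0.584, 0.301, -0.345]
ft_force: [0.8, -0.3, 0.2]
grip_width: 0.062
grasp_force: 0.0
```

```bash
python3 - <<'E'
from s2 import *
s=bot.sense(); p=s['ee_pos']; R=Rn.from_quat(s['orientation']); z=R.apply([0,0,1]); q=s['qpos']
qs=[ik(p-.045*z,R,q)[0]]; qs.append(ik(p-.045*z+[0,0,.045],R,qs[0])[0]); w=qs[1].copy(); w[0]=-.02; w[1]-=.2; w[2]-=.05; w2=np.array([-.25,-.35,2.4,3.2,.42,.05])
for x_ in (*qs,w,w2): print(x_.round(3),fk(x_)[0].round(3))
jplan([(qs[0],5),(qs[1],4),(w,4),(w2,5)],6.2)
E
```

```text
[ 0.19   0.115  2.603  3.228  0.528 -0.044] [0.483 0.105 0.143]
[ 0.19  -0.049  2.601  3.264  0.364 -0.084] [0.483 0.105 0.188]
[-0.02  -0.249  2.551  3.264  0.364 -0.084] [0.538 0.001 0.321]
[-0.25 -0.35  2.4   3.2   0.42  0.05] [ 0.583 -0.131  0.505]
18
slide [[-0.02, -0.23, -0.88], [0.0, 0.01, -0.92], [0.01, 0.05, -0.91], [0.0, 0.07, -0.9], [0.01, 0.1, -0.89], [0.03, -0.95, -0.6], [0.01, -0.93, -0.63], [-0.01, -0.91, -0.67], [-0.03, -0.87, -0.71], [2.59, -3.47, -0.59], [2.65, -3.5, -0.61], [2.7, -3.53, -0.64], [2.74, -3.56, -0.65], [2.32, -3.89, 0.36], [2.33, -3.95, 0.37], [2.31, -4.01, 0.36], [2.3, -4.07, 0.37], [2.26, -4.13, 0.38]]
angular [[0.0, 0.0, -0.0], [0.0, 0.0, -0.0], [0.0, 0.0, -0.0], [0.0, 0.0, -0.0], [-0.0, -0.0, -0.0], [-0.0, 0.001, -0.0], [-0.0, 0.0, -0.0], [-0.0, 0.0, -0.0], [-0.0, -0.001, 0.0], [0.062, 0.042, 0.032], [0.063, 0.043, 0.029], [0.063, 0.045, 0.026], [0.063, 0.046, 0.023], [0.063, 0.038, 0.032], [0.063, 0.037, 0.03], [0.065, 0.037, 0.026], [0.065, 0.036, 0.024], [0.065, 0.035, 0.02]]
max 4.13 0.08167006795638167 end [ 0.5828 -0.1312  0.5049]
```

```bash
python3 - <<'E'
from s2 import *
s=bot.sense(); p=s['ee_pos']; R=Rn.from_quat(s['orientation']); z=R.apply([0,0,1]); q=s['qpos']
qs=[ik(p-.045*z,R,q)[0]]; qs.append(ik(p-.045*z+[0,0,.045],R,qs[0])[0]); w=qs[1].copy(); w[0]=-.08; w2=np.array([-.25,-.35,2.4,3.2,.42,.05])
print(fk(w)[0])
jplan([(qs[0],5),(qs[1],4),(w,4),(w2,6)],6.2)
E
```

```text
[ 0.49332708 -0.02774297  0.188158  ]
19
slide [[-0.02, -0.23, -0.88], [0.0, 0.01, -0.92], [0.01, 0.05, -0.91], [0.0, 0.07, -0.9], [0.01, 0.1, -0.89], [0.03, -0.95, -0.6], [0.01, -0.93, -0.63], [-0.01, -0.91, -0.67], [-0.03, -0.87, -0.71], [3.33, -0.09, 0.12], [3.33, -0.08, 0.11], [3.32, -0.08, 0.12], [3.33, -0.08, 0.12], [1.25, -5.47, -0.24], [1.24, -5.56, -0.28], [1.23, -5.66, -0.3], [1.19, -5.75, -0.33], [1.14, -5.85, -0.34], [1.06, -5.94, -0.36]]
angular [[0.0, 0.0, -0.0], [0.0, 0.0, -0.0], [0.0, 0.0, -0.0], [0.0, 0.0, -0.0], [-0.0, -0.0, -0.0], [-0.0, 0.001, -0.0], [-0.0, 0.0, -0.0], [-0.0, 0.0, -0.0], [-0.0, -0.001, 0.0], [-0.0, 0.055, 0.039], [-0.0, 0.055, 0.039], [-0.0, 0.055, 0.039], [-0.0, 0.055, 0.04], [0.093, 0.017, 0.031], [0.094, 0.018, 0.029], [0.094, 0.017, 0.026], [0.095, 0.017, 0.023], [0.095, 0.016, 0.021], [0.095, 0.015, 0.017]]
max 5.94 0.10000499987500625 end [ 0.5828 -0.1312  0.5049]
```

>>> apply_moves(
  slide=[
    [0,0,-0.9],
    [0,0,-0.9],
    [0,0,-0.9],
    [0,0,-0.9],
    [0,0,-0.9],
    [0.03,-0.95,-0.6],
    [0.01,-0.93,-0.63],
    [-0.01,-0.91,-0.67],
    [-0.03,-0.87,-0.71],
    [3.33,-0.09,0.12],
    [3.33,-0.08,0.11],
    [3.32,-0.08,0.12],
    [3.33,-0.08,0.12],
    [1.25,-5.47,-0.24],
    [1.24,-5.56,-0.28],
    [1.23,-5.66,-0.3],
    [1.19,-5.75,-0.33],
    [1.14,-5.85,-0.34],
    [1.06,-5.94,-0.36],
  ],
  angular=[
    [0,0,0],
    [0,0,0],
    [0,0,0],
    [0,0,0],
    [0,0,0],
    [0,0,0],
    [0,0,0],
    [0,0,0],
    [0,0,0],
    [0,0.055,0.039],
    [0,0.055,0.039],
    [0,0.055,0.039],
    [0,0.055,0.04],
    [0.093,0.017,0.031],
    [0.094,0.018,0.029],
    [0.094,0.017,0.026],
    [0.095,0.017,0.023],
    [0.095,0.016,0.021],
    [0.095,0.015,0.017],
  ],
  gripper=[6.2,6.2,6.2,6.2,6.2,6.2,6.2,6.2,6.2,6.2,6.2,6.2,6.2,6.2,6.2,6.2,6.2,6.2,6.2],
)

```text
clock: 24.42
ee_pos: [0.5823, -0.1315, 0.5068]
orientation: [-0.409, 0.601, -0.526, 0.442]
ft_force: [0.6, -0.3, -0.3]
grip_width: 0.0623
grasp_force: 0.0
```

```bash
python3 - <<'E'
from s2 import *
s=bot.sense(); q=s['qpos']; print(s['clock'],s['ee_pos'],q.round(3),s['ft_force'])
a=bot.grab_frame('top')[130:275,120:310,::-1]; b=bot.grab_frame('scene')[125:280,315:505,::-1]
cv2.imwrite('pics/chk.png',np.hstack([cv2.resize(i,(400,400),interpolation=cv2.INTER_CUBIC) for i in (a,b)]))
t=q.copy();t[3]=0
jplan([(t,20)],0)
E
```

```text
24.425 [ 0.58226569 -0.13152882  0.50681388] [-0.251 -0.351  2.398  3.2    0.42   0.051] [ 0.55750314 -0.31545995 -0.27435691]
20
slide [[-1.77, 0.17, 0.04], [-1.75, 0.24, -0.06], [-1.74, 0.23, -0.06], [-1.75, 0.24, -0.06], [-1.75, 0.23, -0.06], [-1.76, 0.23, -0.06], [-1.76, 0.23, -0.06], [-1.75, 0.22, -0.05], [-1.76, 0.23, -0.06], [-1.76, 0.22, -0.06], [-1.76, 0.22, -0.05], [-1.76, 0.21, -0.05], [-1.76, 0.21, -0.06], [-1.75, 0.21, -0.05], [-1.76, 0.21, -0.05], [-1.75, 0.21, -0.05], [-1.75, 0.2, -0.05], [-1.75, 0.2, -0.05], [-1.74, 0.2, -0.05], [-1.75, 0.2, -0.05]]
angular [[-0.004, -0.065, -0.146], [-0.003, -0.065, -0.146], [-0.004, -0.066, -0.146], [-0.003, -0.065, -0.146], [-0.004, -0.065, -0.146], [-0.003, -0.066, -0.146], [-0.004, -0.065, -0.146], [-0.003, -0.065, -0.146], [-0.004, -0.066, -0.146], [-0.003, -0.065, -0.146], [-0.003, -0.066, -0.146], [-0.003, -0.065, -0.146], [-0.004, -0.065, -0.146], [-0.003, -0.066, -0.146], [-0.003, -0.065, -0.146], [-0.003, -0.065, -0.146], [-0.003, -0.065, -0.146], [-0.003, -0.066, -0.146], [-0.003, -0.065, -0.146], [-0.003, -0.065, -0.146]]
max 1.77 0.16027476407719338 end [ 0.4876 -0.1006  0.3124]
```

View pics/chk.png

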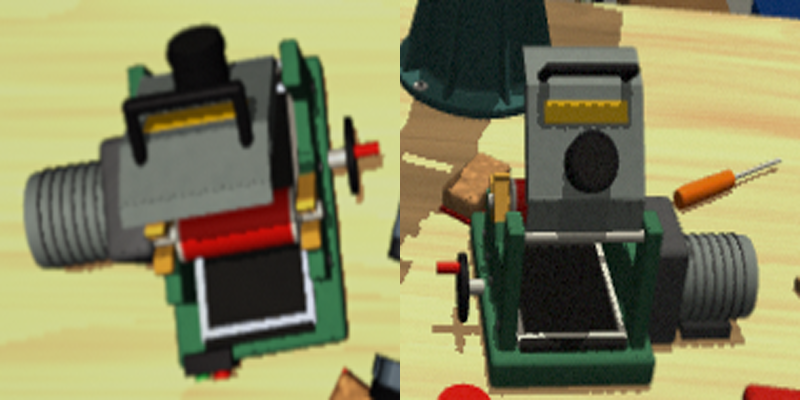

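The check picture shows the red drum lying in both saddles ((165,240) and (305,215) in the left half), with the hood unmoved. I'll spin the wrist back with the fingers closed.

>>> apply_moves(
  slide=[
    [-1.76,0.22,-0.05],
    [-1.75,0.24,-0.06],
    [-1.74,0.23,-0.06],
    [-1.75,0.24,-0.06],
    [-1.75,0.23,-0.06],
    [-1.76,0.23,-0.06],
    [-1.76,0.23,-0.06],
    [-1.75,0.22,-0.05],
    [-1.76,0.23,-0.06],
    [-1.76,0.22,-0.06],
    [-1.76,0.22,-0.05],
    [-1.76,0.21,-0.05],
    [-1.76,0.21,-0.06],
    [-1.75,0.21,-0.05],
    [-1.76,0.21,-0.05],
    [-1.75,0.21,-0.05],
    [-1.75,0.2,-0.05],
    [-1.75,0.2,-0.05],
    [-1.74,0.2,-0.05],
    [-1.75,0.2,-0.05],
  ],
  angular=[
    [-0.004,-0.065,-0.146],
    [-0.003,-0.065,-0.146],
    [-0.004,-0.066,-0.146],
    [-0.003,-0.065,-0.146],
    [-0.004,-0.065,-0.146],
    [-0.003,-0.066,-0.146],
    [-0.004,-0.065,-0.146],
    [-0.003,-0.065,-0.146],
    [-0.004,-0.066,-0.146],
    [-0.003,-0.065,-0.146],
    [-0.003,-0.066,-0.146],
    [-0.003,-0.065,-0.146],
    [-0.004,-0.065,-0.146],
    [-0.003,-0.066,-0.146],
    [-0.003,-0.065,-0.146],
    [-0.003,-0.065,-0.146],
    [-0.003,-0.065,-0.146],
    [-0.003,-0.066,-0.146],
    [-0.003,-0.065,-0.146],
    [-0.003,-0.065,-0.146],
  ],
  gripper=[0,0,0,0,0,0,0,0,0,0,0,0,0,0,0,0,0,0,0,0],
)

```text
clock: 27.02
ee_pos: [0.4841, -0.0994, 0.3063]
orientation: [0.759, 0.563, 0.206, 0.254]
ft_force: [-0.4, 0.7, -0.3]
grip_width: 0.0007
grasp_force: 0.0
```

```bash
cat >> s2.py <<'E'
H=S+.11*U+[0,0,.035]
def B(th): return np.array([-.14*np.cos(th)+.055*np.sin(th), .14*np.sin(th)+.055*np.cos(th)])
def W(x_,z_): return H+x_*U+np.array([0,0,z_])
E
python3 - <<'E'
from s2 import *
print(H, W(-.01,.132))
R0=Rt(Y,0)
plan([([.54,-.03,.41],R0,8,0),(W(-.005,.24),R0,5,0),(W(-.008,.132),R0,5,0),(W(-.008,.132),R0,1,0)])
E
```

```text
[0.61656932 0.1222229  0.16      ] [0.60666302 0.12085718 0.292     ]
19
slide [[1.06, 1.12, -0.74], [1.02, 1.11, -0.81], [0.97, 1.09, -0.89], [0.93, 1.06, -0.96], [0.89, 1.02, -1.04], [0.85, 0.98, -1.11], [0.82, 0.93, -1.17], [0.79, 0.88, -1.24], [2.81, 1.83, 0.2], [2.81, 1.83, 0.2], [2.81, 1.83, 0.2], [2.8, 1.83, 0.2], [2.81, 1.84, 0.19], [0.0, -0.06, 2.16], [0.0, -0.06, 2.16], [0.0, -0.06, 2.16], [0.0, -0.06, 2.16], [0.0, -0.06, 2.16], [0.0, 0.0, 0.0]]
angular [[0.083, 0.014, -0.052], [0.083, 0.014, -0.052], [0.082, 0.015, -0.052], [0.083, 0.014, -0.052], [0.082, 0.015, -0.052], [0.083, 0.014, -0.052], [0.082, 0.015, -0.052], [0.083, 0.014, -0.052], [0.0, 0.0, 0.0], [0.0, 0.0, 0.0], [0.0, 0.0, 0.0], [0.0, 0.0, 0.0], [0.0, 0.0, 0.0], [0.0, 0.0, 0.0], [0.0, 0.0, 0.0], [0.0, 0.0, 0.0], [0.0, 0.0, 0.0], [0.0, 0.0, 0.0], [0.0, 0.0, 0.0]]
gripper [0, 0, 0, 0, 0, 0, 0, 0, 0, 0, 0, 0, 0, 0, 0, 0, 0, 0, 0]
end [0.6086 0.1211 0.292 ] max 2.81 0.083
```

>>> apply_moves(
  slide=[
    [1.06,1.12,-0.74],
    [1.02,1.11,-0.81],
    [0.97,1.09,-0.89],
    [0.93,1.06,-0.96],
    [0.89,1.02,-1.04],
    [0.85,0.98,-1.11],
    [0.82,0.93,-1.17],
    [0.79,0.88,-1.24],
    [2.81,1.83,0.2],
    [2.81,1.83,0.2],
    [2.81,1.83,0.2],
    [2.8,1.83,0.2],
    [2.81,1.84,0.2],
    [0,-0.06,2.16],
    [0,-0.06,2.16],
    [0,-0.06,2.16],
    [0,-0.06,2.16],
    [0,-0.06,2.16],
    [0,0,0],
  ],
  angular=[
    [0.083,0.014,-0.052],
    [0.083,0.014,-0.052],
    [0.082,0.015,-0.052],
    [0.083,0.014,-0.052],
    [0.082,0.015,-0.052],
    [0.083,0.014,-0.052],
    [0.082,0.015,-0.052],
    [0.083,0.014,-0.052],
    [0,0,0],
    [0,0,0],
    [0,0,0],
    [0,0,0],
    [0,0,0],
    [0,0,0],
    [0,0,0],
    [0,0,0],
    [0,0,0],
    [0,0,0],
    [0,0,0],
  ],
  gripper=[0,0,0,0,0,0,0,0,0,0,0,0,0,0,0,0,0,0,0],
)

```text
clock: 29.4
ee_pos: [0.6092, 0.1207, 0.2917]
orientation: [0.658, 0.753, 0.001, -0.002]
ft_force: [-0.5, 0.0, -0.3]
grip_width: 0.0006
grasp_force: 0.0
```

```bash
python3 - <<'E'
from s2 import *
s=bot.sense(); print(s['clock'],s['ee_pos'],s['qpos'].round(3),s['ft_force']); R0=Rt(Y,0)
d=s['ee_pos']-H; print(d@U,d@V,d[2])
legs=[]
for th in np.arange(.88,.33,-.04):
    b=B(th); legs.append((W(b[0]+.0195,b[1]-.010),R0,1,0))
plan(legs)
E
```

```text
29.4 [0.60919133 0.12069088 0.29174183] [0.156 0.174 1.848 0.004 1.121 0.021] [-0.47360645  0.0073585  -0.34510826]
-0.007518092583172304 -0.0005100389452820781 0.13174182656299702
14
slide [[0.04, -1.98, -0.12], [0.0, -0.57, 0.2], [0.0, -0.56, 0.22], [0.0, -0.55, 0.24], [0.0, -0.54, 0.27], [0.0, -0.53, 0.29], [0.0, -0.51, 0.3], [0.0, -0.51, 0.33], [0.0, -0.49, 0.35], [0.0, -0.48, 0.37], [0.0, -0.46, 0.38], [0.0, -0.44, 0.41], [0.0, -0.43, 0.42], [0.0, -0.41, 0.44]]
angular [[-0.001, -0.004, -0.003], [0.0, 0.0, 0.0], [0.0, 0.0, 0.0], [0.0, 0.0, 0.0], [0.0, 0.0, 0.0], [0.0, 0.0, 0.0], [0.0, 0.0, 0.0], [0.0, 0.0, 0.0], [0.0, 0.0, 0.0], [0.0, 0.0, 0.0], [0.0, 0.0, 0.0], [0.0, 0.0, 0.0], [0.0, 0.0, 0.0], [0.0, 0.0, 0.0]]
gripper [0, 0, 0, 0, 0, 0, 0, 0, 0, 0, 0, 0, 0, 0]
end [0.5253 0.1096 0.2508] max 1.98 0.004
```

First I'll push part of the way and check the force.

>>> apply_moves(
  slide=[
    [0.02,-1.0,-0.06],
    [0.02,-0.98,-0.06],
    [0,-0.57,0.2],
    [0,-0.56,0.22],
    [0,-0.55,0.24],
    [0,-0.54,0.27],
  ],
  angular=[
    [0,-0.002,-0.002],
    [0,-0.002,-0.001],
    [0,0,0],
    [0,0,0],
    [0,0,0],
    [0,0,0],
  ],
  gripper=[0,0,0,0,0,0],
)

```text
clock: 30.15
ee_pos: [0.5681, 0.1156, 0.2855]
orientation: [0.657, 0.754, 0.001, 0.001]
ft_force: [3.1, 0.5, 0.9]
grip_width: 0.0006
grasp_force: 1.1
```

>>> apply_moves(
  slide=[
    [0,-0.53,0.29],
    [0,-0.51,0.3],
    [0,-0.51,0.33],
    [0,-0.49,0.35],
    [0,-0.48,0.37],
    [0,-0.46,0.38],
    [0,-0.44,0.41],
    [0,-0.43,0.42],
    [0,-0.41,0.44],
    [0,0,0],
  ],
  angular=[
    [0,0,0],
    [0,0,0],
    [0,0,0],
    [0,0,0],
    [0,0,0],
    [0,0,0],
    [0,0,0],
    [0,0,0],
    [0,0,0],
    [0,0,0],
  ],
  gripper=[0,0,0,0,0,0,0,0,0,0],
)

```text
clock: 31.4
ee_pos: [0.5256, 0.1098, 0.2521]
orientation: [0.657, 0.754, 0.0, 0.0]
ft_force: [0.3, 0.1, 0.5]
grip_width: 0.0009
grasp_force: 0.0
```

```bash
python3 - <<'E'
from s2 import *
s=bot.sense(); print(s['clock'],s['ee_pos'],s['ft_force']); R0=Rt(Y,0)
d=s['ee_pos']-H; print(d@U,d@V,d[2])
c=cam('scene'); im=bot.grab_frame('scene'); cv2.imwrite('pics/s5.png',im[:,:,::-1])
b=B(.36); legs=[(W(d@U+.008,d[2]),R0,1,0),(W(d@U+.008,.145),R0,3,0),(W(b[0]-.004,.145),R0,2,0)]
for th in (.36,.28,.20,.12,.06,.02):
    b=B(th); legs.append((W(b[0]-.004,b[1]+.006),R0,2 if th==.36 else 1,0))
plan(legs)
E
```

```text
31.4 [0.52559026 0.10979051 0.25207746] [0.31877861 0.09062217 0.47471087]
-0.09182451208633437 0.00010927883509445757 0.09207745599149444
13
slide [[-0.01, 0.77, 0.03], [-0.0, 0.0, -1.77], [-0.0, 0.0, -1.76], [-0.0, 0.0, -1.77], [-0.0, -1.59, 0.0], [-0.0, -1.59, 0.0], [-0.0, -0.0, 1.91], [-0.0, -0.0, 1.92], [-0.0, -0.77, 0.92], [-0.0, -0.69, 0.98], [-0.0, -0.62, 1.04], [-0.0, -0.4, 0.81], [-0.0, -0.24, 0.55]]
angular [[0.001, 0.0, 0.0], [0.0, 0.0, 0.0], [0.0, 0.0, 0.0], [0.0, 0.0, 0.0], [0.0, 0.0, 0.0], [0.0, 0.0, 0.0], [0.0, 0.0, 0.0], [0.0, 0.0, 0.0], [0.0, 0.0, 0.0], [0.0, 0.0, 0.0], [0.0, 0.0, 0.0], [0.0, 0.0, 0.0], [0.0, 0.0, 0.0]]
gripper [0, 0, 0, 0, 0, 0, 0, 0, 0, 0, 0, 0, 0]
end [0.4751 0.1027 0.2237] max 1.92 0.001
```

>>> apply_moves(
  slide=[
    [0,0.77,0],
    [0,0,-1.77],
    [0,0,-1.77],
    [0,0,-1.77],
    [0,-1.59,0],
    [0,-1.59,0],
    [0,0,1.91],
    [0,0,1.92],
    [0,-0.77,0.92],
    [0,-0.69,0.98],
    [0,-0.62,1.04],
    [0,0,0],
  ],
  angular=[
    [0,0,0],
    [0,0,0],
    [0,0,0],
    [0,0,0],
    [0,0,0],
    [0,0,0],
    [0,0,0],
    [0,0,0],
    [0,0,0],
    [0,0,0],
    [0,0,0],
    [0,0,0],
  ],
  gripper=[0,0,0,0,0,0,0,0,0,0,0,0],
)

```text
clock: 32.95
ee_pos: [0.4765, 0.1031, 0.2342]
orientation: [0.657, 0.754, -0.004, -0.003]
ft_force: [-2.0, -1.1, 1.1]
grip_width: 0.0
grasp_force: 0.7
```

```bash
python3 - <<'E'
from s2 import *
s=bot.sense(); print(s['clock'],s['ee_pos'],s['ft_force']); d=s['ee_pos']-H; print(d@U,d@V,d[2],B(.12)+[0,.006])
R0=Rt(Y,0)
plan([(W(B(t)[0]-.002,B(t)[1]+.006),R0,1,0) for t in (.09,.06,.03,.0)])
E
```

```text
32.95 [0.47653966 0.10307952 0.23420562] [-1.95079609 -1.05424729  1.05521879]
-0.14133205103713534 0.00016009513795562375 0.07420562179293808 [-0.13240904  0.07736418]
4
slide [[-0.02, 0.49, 0.08], [0.0, -0.2, 0.41], [0.0, -0.18, 0.41], [0.0, -0.18, 0.42]]
angular [[-0.011, 0.0, 0.0], [0.0, 0.0, 0.0], [0.0, 0.0, 0.0], [0.0, 0.0, 0.0]]
gripper [0, 0, 0, 0]
end [0.4759 0.1028 0.221 ] max 0.49 0.011
```

>>> apply_moves(
  slide=[
    [0,0.3,0.1],
    [0,-0.1,0.41],
    [0,-0.1,0.41],
    [0,0,0.41],
    [0,0,0.1],
    [0,0,0],
  ],
  angular=[
    [-0.011,0,0],
    [0,0,0],
    [0,0,0],
    [0,0,0],
    [0,0,0],
    [0,0,0],
  ],
  gripper=[0,0,0,0,0,0],
)

```text
clock: 33.7
ee_pos: [0.4831, 0.1039, 0.2236]
orientation: [0.657, 0.754, 0.005, 0.004]
ft_force: [0.4, -0.6, 0.2]
grip_width: 0.0005
grasp_force: 0.0
```

```bash
python3 - <<'E'
from s2 import *
s=bot.sense(); print(s['clock'],s['ee_pos'],s['qpos'].round(3),s['ft_force']); d=s['ee_pos']-H; print(d@U,d@V,d[2])
im=bot.grab_frame('scene')[:,:,::-1]; a=bot.grab_frame('top')[:,:,::-1]
cv2.imwrite('pics/chk2.png',np.hstack([cv2.resize(i,(400,400),interpolation=cv2.INTER_CUBIC) for i in (a[130:275,120:310],im[125:280,315:505])]))
E
```

```text
33.7 [0.4831063  0.10394496 0.22355042] [ 1.650e-01  2.900e-02  2.144e+00 -1.000e-03  9.550e-01  2.900e-02] [ 0.42042661 -0.60537948  0.15051723]
-0.13470874597762827 0.00012061258420577396 0.06355042153231288
```

View pics/chk2.png

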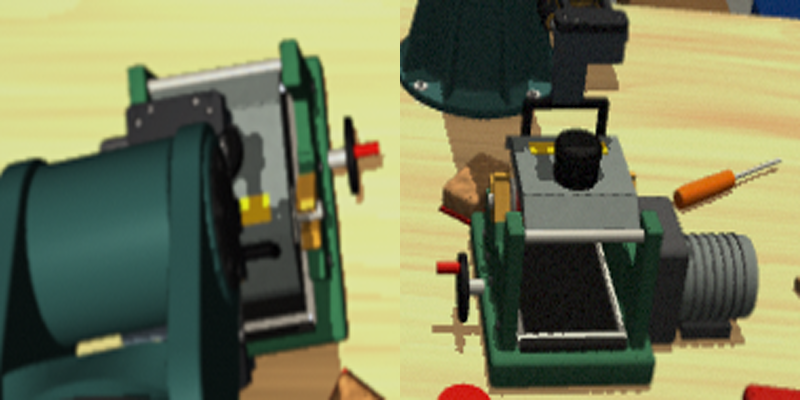

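The hood is nearly shut, with the handle under the fingertips at about (565,103) in the right half. I'll press on down until the stop is felt.

>>> apply_moves(
  slide=[
    [0,0,0.2],
    [0,0,0.2],
    [0,0,0],
  ],
  angular=[
    [0.01,0,0],
    [0,0,0],
    [0,0,0],
  ],
  gripper=[0,0,0],
)

```text
clock: 34.17
ee_pos: [0.4833, 0.104, 0.2208]
orientation: [0.657, 0.754, 0.001, 0.001]
ft_force: [-9.1, -1.6, 20.8]
grip_width: 0.0002
grasp_force: 10.2
```

It met a firm stop (21 N) at the expected shut height of 0.221. I'll lift clear.

>>> apply_moves(
  slide=[
    [0,0,-0.3],
    [0,0,-1],
    [0,0,-3],
    [0,0,-4],
    [0,0,-4],
    [-3,0,-2],
    [-5,0,0],
    [-5,0,0],
    [-5,0,0],
    [0,0,0],
  ],
  angular=[
    [0,0,0],
    [0,0,0],
    [0,0,0],
    [0,0,0],
    [0,0,0],
    [0,0,0],
    [0,0,0],
    [0,0,0],
    [0,0,0],
    [0,0,0],
  ],
  gripper=[0,0,0,0,0,0,0,0,0,0],
)

```text
clock: 35.42
ee_pos: [0.5073, -0.0769, 0.363]
orientation: [0.658, 0.753, 0.001, 0.001]
ft_force: [-0.1, 1.1, 0.2]
grip_width: 0.0002
grasp_force: 0.0
```

```bash
python3 - <<'E'
from s2 import *
s=bot.sense(); print(s['clock'],s['ee_pos'],s['ft_force'])
im=bot.grab_frame('scene')[:,:,::-1]; a=bot.grab_frame('top')[:,:,::-1]
cv2.imwrite('pics/end.png',np.hstack([cv2.resize(a[130:300,120:460],(440,220)),cv2.resize(im[125:280,200:505],(360,220),interpolation=cv2.INTER_CUBIC)]))
h=[W(*B(0))+.045*V,W(*B(0))-.045*V]; cs,ct=cam('scene'),cam('top')
for c,i in ((cs,im),(ct,a)):
    p=proj(c,h); m=p.mean(0).astype(int); print(p.round(1))
    k=cv2.inRange(i[m[1]-14:m[1]+15,m[0]-25:m[0]+26],(0,0,0),(55,55,55)); print('dark row/col mean',np.argwhere(k).mean(0)+[m[1]-14,m[0]-25])
E
```

```text
35.425 [ 0.50727383 -0.07685437  0.36299841] [-0.13561467  1.1040644   0.15764353]
[[410.6 164.9]
 [374.5 165. ]]
dark row/col mean [162.55691769 386.20140105]
[[202.2 225.2]
 [248.5 219. ]]
dark row/col mean [224.32173913 218.49130435]
```

View pics/end.png

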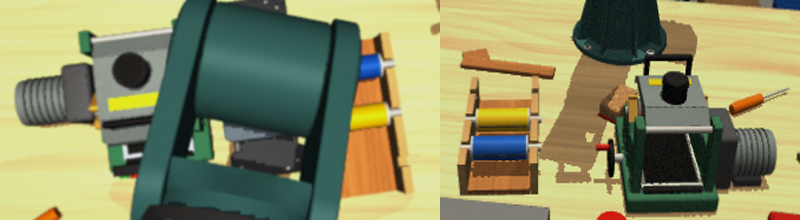

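The hood is shut, with the handle at about (668,58), and blue and yellow are still in the rack. I'll hand in.

```bash
python3 -c "
from bench import bot
print(bot.hand_in())"
```

```text
the job is handed in; nothing more can be done
None
```

The job is handed in at about 35 s of the 58 s allowed: the red drum is seated in both slots and released, the hood is pressed shut to its stop, and the blue and yellow drums are still in the rack. On two early approaches joint 5 read about 0.305 to 0.307 against its stated 0.31 limit, and no range fault was reported.

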